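# Take apart the pile on the battery checker and put the kit away

### The job

Clear the pile on the grey battery checker, working down from the top: put the transformer in the small tray, the solder spool over the post of the round stand and the plastic case in the wide tray, and last pull the battery pack out through the slot in the checker's front and lay it in the long narrow tray. Everything must lie flat and the right way up in its place; set things down, do not drop, throw or knock them.

Things in the scene. Friction and masses are not known exactly. Their poses are not given: they have to be found in the camera images.
- checker: Grey metal battery checker, fixed, 110 (x) x 100 (y) x 46 (height) mm; the pile stands on its flat roof. Origin: centre of its underside, on the bench; x from front to back, front roughly towards the robot. Floorless tunnel 39 wide (y), 26 high, from the front face (x = -55) to a stop at x = +2. Bystanders within reach are under 20 mm high; taller things stand beyond x = 0.70 m or |y| = 0.6 m.
- pack: Black plastic battery pack, block 80 (x) x 34 (y) x 22 (height) mm, 80 g. Origin: centre of its underside. It rests on the bench in the checker's tunnel, unlatched, its x along the checker's x; about 32 mm of it (-x end) stands out of the front. The roof covers the rest: draw it at least 55 mm along the checker's -x before lifting.
- case: Light grey plastic project case, flat box 90 (x) x 60 (y) x 26 (height) mm, about 120 g, dark seam and four screws. Origin: centre of its underside. At the start it lies on the checker's roof, turned up to 15 degrees to it, and carries the spool.
- spool: Spool of solder lying flat, white flanges and silver winding: 56 mm outside diameter, 28 mm high, with a through hole of 26 mm. About 180 g. Origin: centre of its underside, z along its axis (upright). At the start it lies on the case and carries the transformer.
- transformer: Small steel-and-copper transformer, 38 (x) x 30 (y) x 30 (height) mm, about 150 g; the copper winding forms the two faces across y and is the natural grip. Origin: centre of its underside. At the start it stands on the spool, top of the pile (130 mm above the bench).
- small_tray: Fixed shallow white plastic tray, outside 74 (x) x 66 (y) x 9 mm, inside 66 x 58 mm, floor 4 mm thick (top of floor at z = 4), rim top at 9. Origin: centre of its underside, on the bench; x along its longer side. Stands at one of four spots, left or right of the checker, shuffled.
- stand: Fixed spool stand: white disc of 84 mm diameter, 6 mm thick, with an upright steel post in its centre, 10 mm in diameter and 20 mm tall (its top 26 mm above the bench). Origin: centre of its underside, on the bench. Stands at one of four spots, left or right of the checker, shuffled.
- wide_tray: Fixed shallow white plastic tray, outside 120 (x) x 90 (y) x 9 mm, inside 112 x 82 mm, floor 4 mm thick (top of floor at z = 4), rim top at 9. Origin: centre of its underside, on the bench; x along its long side. Stands at one of four spots, left or right of the checker, shuffled.
- long_tray: Fixed shallow white plastic tray, outside 112 (x) x 62 (y) x 9 mm, inside 104 x 54 mm, floor 4 mm thick (top of floor at z = 4), rim top at 9. Origin: centre of its underside, on the bench; x along its long side. Stands at one of four spots, left or right of the checker, shuffled.

How it is judged:
On the way, in this order (a step that is already met when the one before it is completed fails the run):
1. the transformer lies flat in the small tray, let go (horizontal distance between transformer and small_tray below 0.02 m and z of transformer in the frame of small_tray between 0.001 and 0.0065 m and angle between transformer's own z axis and vertical below 0.08 rad and contact force between the fingers and transformer below 0.5 N), for 0.2 s.
2. the spool is over the stand's post, flat on its base, let go (horizontal distance between spool and stand below 0.012 m and z of spool in the frame of stand between 0.003 and 0.0085 m and angle between spool's own z axis and vertical below 0.08 rad and contact force between the fingers and spool below 0.5 N), for 0.2 s.
3. the case lies flat in the wide tray, let go (horizontal distance between case and wide_tray below 0.016 m and z of case in the frame of wide_tray between 0.001 and 0.0065 m and angle between case's own z axis and vertical below 0.08 rad and contact force between the fingers and case below 0.5 N), for 0.2 s.
4. the battery pack lies flat in the long tray, let go (horizontal distance between pack and long_tray below 0.016 m and z of pack in the frame of long_tray between 0.001 and 0.0065 m and angle between pack's own z axis and vertical below 0.08 rad and contact force between the fingers and pack below 0.5 N), for 0.2 s.
At the end, for the whole second after the job is handed in: Transformer in the small tray (centres within 20 mm), spool round the stand's post (12 mm), case in the wide tray (16 mm), pack in the long tray (16 mm); each with its underside within 2.5 mm of that floor, upright within 0.08 rad, released and at rest (all of step 1 and all of step 2 and all of step 3 and all of step 4 and linear speed of each of transformer, spool, case, pack below 0.02 m/s and angular speed of each of transformer, spool, case, pack below 0.2 rad/s); the robot touches nothing.
It fails at once if the transformer is dropped, thrown or knocked (moves faster than 0.6 m/s, as after a fall of 2 cm, while out of the fingers) (linear speed of transformer above 0.6 m/s and contact force between the fingers and transformer below 0.2 N).
It fails at once if the spool is dropped, thrown or knocked (moves faster than 0.6 m/s, as after a fall of 2 cm, while out of the fingers) (linear speed of spool above 0.6 m/s and contact force between the fingers and spool below 0.2 N).
It fails at once if the case is dropped, thrown or knocked (moves faster than 0.6 m/s, as after a fall of 2 cm, while out of the fingers) (linear speed of case above 0.6 m/s and contact force between the fingers and case below 0.2 N).
It fails at once if the pack is dropped, thrown or knocked (moves faster than 0.6 m/s, as after a fall of 2 cm, while out of the fingers) (linear speed of pack above 0.6 m/s and contact force between the fingers and pack below 0.2 N).
It also fails if it takes over 109 s, if anything falls off the work surface, if the arm or the gripper's body presses on something with over 40 N, if the wrist force passes 120 N, or if a joint passes its speed limit or range.

### The arm

A 7-joint arm with a two-finger parallel gripper is mounted at the origin on the work surface. World frame = base frame: x ahead of the robot, y to its left, z up, the work surface at z = 0. Lengths are in m, angles in rad, forces in N, time in s.
With the tool pointing down it reaches from about 0.4 to 0.875 m from the base axis. Payload 19.3 kg.
Tool frame: the origin (TCP) lies at the centre of the arm's flange, where the gripper is bolted on; the fingertips stand 173 mm ahead of it and the grasp point (between the pads) lies 155 mm ahead of it (bot.grip_point_offset is the distance from the TCP to the grasp point, in m); z points along the fingers, x is the direction in which the jaws open and shut, and the axes are right-handed (so a half turn about z gives the same grasp; the last joint's range is limited). The gripper opens to 85 mm and grips with 20 to 120 N. Pads are 22 mm wide; open, the fingers measure 114 mm over their backs; the gripper's body (76 mm by 85 mm) begins 54 mm behind the grasp point. The pads swing forward as they close: fully open they stand 13 mm farther back than shut.
Start: joints at [1.235, 0.521, -0.036, 1.599, 0.021, 1.021, -0.113], TCP at [0.164, -0.603, 0.405] pointing down, gripper open.
Joint ranges: [-2.91, 2.91], [-0.3, 2.13], [-1.5, 1.42], [0.17, 2.43], [-1.26, 4.41], [0.16, 1.93], [-2.52, 2.52]. Speed limits (rad/s): [1.89, 1.89, 2.39, 2.39, 3.01, 3.01, 3.01].

### API

Orientations are given as [roll, pitch, yaw] about the fixed x, y, z axes, in that order (R = Rz(yaw) Ry(pitch) Rx(roll)).
In Python, from workcell import bot gives the robot as it stands.
- The arm moves only by the tool step_arm, never from a script. Its argument "plan" is a list that holds one entry, the list of rows, each a list of 4 numbers: the shift along the world's x, y, z in cm, then the turn about the world's z in rad. A call has 1 to 12 rows; each row is the pose to reach, as a shift and turn from the pose measured when the call began; what a row does not reach only later rows make up. A row lasts 1/12 s, in which the tool goes at most 41.7 mm and 7.16 degrees, less where a joint would pass 70% of its speed; a pose out of reach is approached as far as the arm can. A call with a gripper value outside its range is refused whole. "jaw" is the closure, from 0 (fully open) to 1 (shut), set as the call begins (left out, the last holds). The fingers move at their own pace and stop on an object; "force" is the grip in N (left out, the last holds). Time passes only in rows, so rows that repeat a pose let the fingers close. It gives the time, the measured TCP pose, the force and the opening at its end, in the units of the state.
- bot.observe(): the state, without advancing time (a new reading comes with each control period).
- bot.grab_frame(name): name is "scene" or "top" or "wrist"; returns a dict with "pixels" (400x640x3 uint8, blue, green, red), "mtx" (3x3 intrinsics, pixels), "R" (3x3) and "t" (3): a world point X has camera coordinates R X + t. Camera axes: x right, y down, z forward; pixel columns grow to the right and rows downward; lengths in m; the calibration is good to about 2 mm. The wrist camera is an equidistant fisheye: a pixel r from the principal point sees the ray r / f radians off the axis. A picture is of the moment at which its call begins. There is no depth.
- bot.job_done(): hands the job in, once; it reports no verdict.
The state is a dict: "clock": time; "qpos": joint angles; "qd": joint speeds; "joint_efforts": joint torques, N m; "position": TCP position; "tool_rot": TCP orientation; "force": force on the tool from outside, world axes, zero at the start; "moment": the same for the moment, N m; "grip_width": finger opening in m.
Only numpy, scipy, OpenCV 4.12 (cv2) and the standard library are available. Lean on these libraries where they do the work, as an engineer would, in place of code of your own. Each camera call takes 0.05 s, during which the arm holds its last target.

## Working session

There is one attempt and no reset: what is moved stays moved. The work goes in short steps, Python scripts to look and compute and a tool call to move; the robot and the scene stay as the last step left them, time stands still between calls to the robot, and variables do not carry over. Pictures are saved under pics/ and viewed, and the job is handed in when it is done.

Besides the shell and the picture viewer there is one more tool, called after "Request:" by a JSON object that holds its "fn" and its "kwargs", one argument or row to a line. step_arm: Moves the arm, as the interface text tells. Its arguments: {"type":"object","properties":{"plan":{"type":"array"},"jaw":{"type":"number"},"force":{"type":"number"}},"required":["plan"]}

```bash
ls; mkdir -p pics
python3 - <<'E'
from workcell import bot
import cv2
print(bot.observe(), bot.grip_point_offset)
for n in ["scene","top","wrist"]:
    f=bot.grab_frame(n); cv2.imwrite(f"pics/{n}0.png",f["pixels"])
    print(n,f["mtx"].tolist(),f["R"].tolist(),f["t"].tolist())
E
```

```text
pics
{'clock': 0.0, 'qpos': array([ 1.23481165,  0.52202466, -0.03631119,  1.60000493,  0.02120295,
        1.02112488, -0.11284332]), 'qd': array([-0.00118445,  0.00272725,  0.00143076,  0.00093873, -0.0006028 ,
       -0.00081451, -0.00021322]), 'joint_efforts': array([-8.20768346e-04, -9.27133656e+01,  1.97972752e+00, -3.69947898e+01,
        1.80087023e-02,  7.87830446e-03, -3.70113821e-05]), 'position': array([ 0.16409786, -0.60292328,  0.40412027]), 'tool_rot': array([ 3.14149680e+00,  1.17285004e-03, -1.30507757e+00]), 'force': array([-0.55152709, -0.12931154,  0.10499845]), 'moment': array([ 0.03431748,  0.01180913, -0.00406595]), 'grip_width': 0.0852398217763718} 0.1547
scene [[501.7961507396003, 0.0, 315.8088156939932], [0.0, 501.7961507396003, 194.95064456004715], [0.0, 0.0, 1.0]] [[-0.03635209663175049, 0.9991752901010829, 0.018090459416314382], [0.6551650937980801, 0.03749778862204336, -0.7545545810059139], [-0.7546106445969536, -0.015577403502317021, -0.655987895895265]] [0.022367322076306127, -0.2712842543852671, 1.489532709716354]
top [[405.6022984886127, 0.0, 322.7149882341546], [0.0, 405.6022984886127, 199.7482342928662], [0.0, 0.0, 1.0]] [[0.00029297367584316895, -0.9996373112265192, 0.026928798158110397], [-0.9851441180823913, -0.004912982911549549, -0.1716593405748092], [0.1717293823842989, -0.02647845544448942, -0.9847882567451653]] [-0.005740331557498577, 0.5094537445056656, 0.8603794479147603]
wrist [[309.70691628693146, 0.0, 322.2177892553512], [0.0, 309.70691628693146, 198.46342946193394], [0.0, 0.0, 1.0]] [[0.2620555902610922, -0.9650522676260647, -0.0009941643239526079], [-0.9253791677937198, -0.2515746117390758, 0.2835200355208401], [-0.273861759700612, -0.07337803130450997, -0.9589657976672373]] [-0.624716870740367, -0.03671813147959183, 0.37906765434844547]
```

View pics/top0.png

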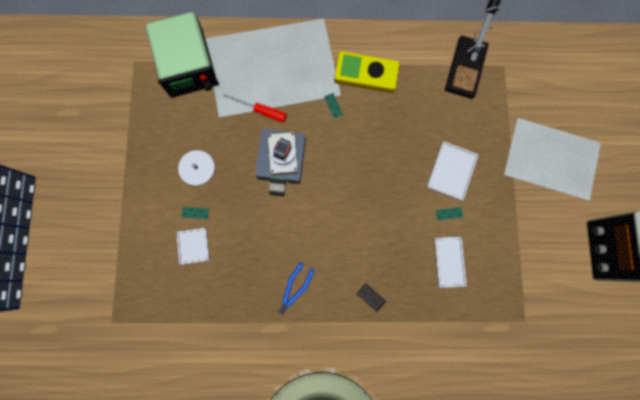

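View pics/scene0.png

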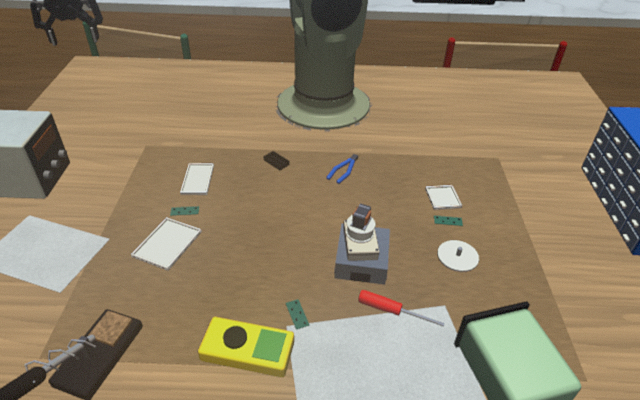

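The top view shows the stand at (197,167), the small tray at (193,246), the wide tray at (453,170), the long tray at (451,262) and the pile at (282,155). Next I'll measure these positions.

```bash
cat > h.py <<'E'
import numpy as np, cv2
from workcell import bot
def ray(f,u,v,fish=False):
    K=f["mtx"];R=np.array(f["R"]);t=np.array(f["t"])
    x=(u-K[0][2])/K[0][0];y=(v-K[1][2])/K[1][1]
    if fish:
        r=np.hypot(x,y);s=np.sin(r)/r if r>1e-9 else 1
        d=np.array([x*s,y*s,np.cos(r)])
    else: d=np.array([x,y,1.])
    return -R.T@t, R.T@d
def cast(f,u,v,z,fish=False):
    o,d=ray(f,u,v,fish); return (o+d*(z-o[2])/d[2])[:2]
def proj(f,X,fish=False):
    K=f["mtx"];p=np.array(f["R"])@np.array(X)+np.array(f["t"])
    if fish:
        r=np.hypot(p[0],p[1]);th=np.arctan2(r,p[2]);s=th/r if r>1e-9 else 0
        return np.array([K[0][0]*p[0]*s+K[0][2],K[1][1]*p[1]*s+K[1][2]])
    return np.array([K[0][0]*p[0]/p[2]+K[0][2],K[1][1]*p[1]/p[2]+K[1][2]])
def save(n,im,box=None,k=1):
    if box: im=im[box[1]:box[3],box[0]:box[2]]
    cv2.imwrite("pics/"+n,cv2.resize(im,None,fx=k,fy=k,interpolation=cv2.INTER_CUBIC))
E
python3 - <<'E'
from h import *
T=bot.grab_frame("top");S=bot.grab_frame("scene")
for n,f in(("top",T),("scene",S)):
    im=f["pixels"].astype(np.uint8);hsv=cv2.cvtColor(im,cv2.COLOR_BGR2HSV)
    m=cv2.inRange(hsv,(0,0,150),(180,45,255))
    cs,_=cv2.findContours(m,cv2.RETR_EXTERNAL,cv2.CHAIN_APPROX_NONE)
    for c in cs:
        if 200<cv2.contourArea(c)<3000:
            P=np.array([cast(f,u,v,.009) for u,v in c[:,0]]).astype(np.float32)
            r=cv2.minAreaRect(P*1000)
            print(n,cv2.boundingRect(c),np.round(r[0],1),np.round(r[1],1),round(r[2],1))
save("t1.png",T["pixels"],(240,110,330,210),6)
save("s1.png",S["pixels"],(310,190,410,290),6)
E
```

```text
top (435, 237, 32, 51) [ 374.1 -296.1] [113.5  63.4] 2.5
top (176, 228, 33, 37) [409.1 289.1] [75.8 68.1] 8.5
top (178, 150, 37, 36) [590.9 290.1] [84.3 83.3] 2.6
top (428, 141, 50, 59) [ 588.6 -313.6] [ 91.3 122.2] 68.7
top (268, 133, 29, 40) [629.4  91. ] [95.1 63.2] 4.9
scene (485, 341, 64, 57) [842.7 345.3] [105.5  64.1] 15.2
scene (438, 240, 41, 31) [594.2 290.9] [81.1 84.2] 78.3
scene (131, 217, 70, 52) [ 589.1 -312.1] [ 90.9 121.9] 68.9
scene (344, 215, 35, 38) [542.6  93.1] [110.7  68. ] 3.0
scene (426, 185, 36, 23) [410.1 289.4] [76.5 66.4] 8.7
scene (180, 163, 34, 30) [ 375.4 -293.9] [111.3  63. ] 2.6
scene (0, 110, 50, 38) [ 194.9 -837.2] [174.2 142.8] 0.4
scene (96, 0, 194, 9) [-731.3 -554.3] [ 89.1 790.2] 5.0
```

View pics/t1.png

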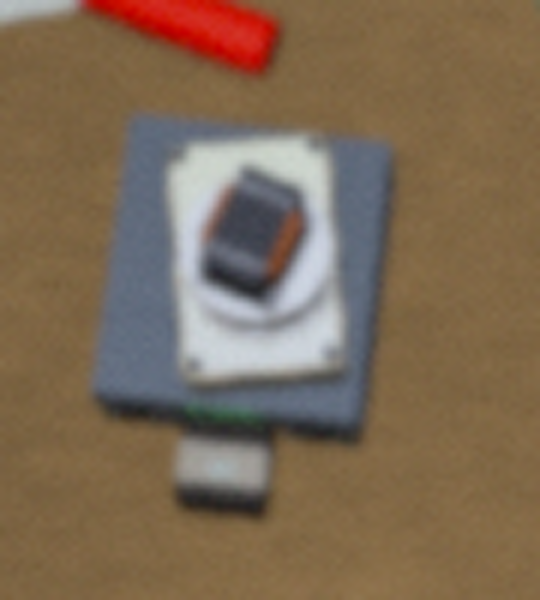

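View pics/s1.png

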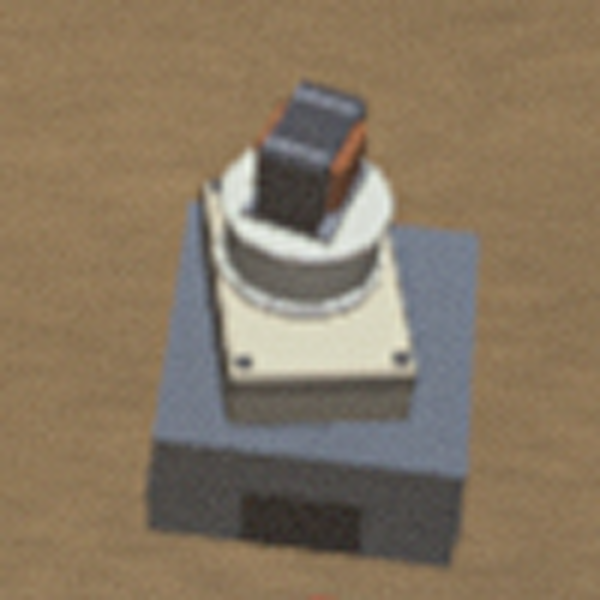

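Run:
```python
from h import *
from scipy.spatial.transform import Rotation as Ro
T=bot.grab_frame("top");S=bot.grab_frame("scene");W=bot.grab_frame("wrist")
o=bot.observe();Rt=Ro.from_euler("xyz",o["tool_rot"]).as_matrix()
C=-np.array(W["R"]).T@W["t"];print("cam in tool",Rt.T@(C-o["position"]),(np.array(W["R"])@Rt).round(3).tolist())
t=lambda x,y:(240+(x+.5)/6-.5,110+(y+.5)/6-.5)
s=lambda x,y:(310+(x+.5)/6-.5,190+(y+.5)/6-.5)
for f,pts,z in((T,[t(245,170),t(303,187),t(265,300),t(203,275)],.130),(S,[s(305,82),s(365,98),s(328,165),s(260,150)],.130),
 (T,[t(172,148),t(325,135),t(345,370),t(188,382)],.072),(T,[t(135,115),t(393,145),t(362,432),t(97,402)],.046),(S,[s(195,200),s(477,235),s(465,473),s(155,440)],.046)):
    P=np.array([cast(f,*p,z) for p in pts]);print(P.round(4).tolist(),P.mean(0).round(4))
```

```text
cam in tool [ 0.00026478 -0.07189547  0.03092651] [[1.0, 0.001, 0.0], [-0.001, 0.959, -0.283], [-0.0, 0.283, 0.959]]
[[0.6236, 0.0853], [0.6177, 0.0653], [0.5775, 0.0776], [0.5861, 0.0989]] [0.6012 0.0818]
[[0.5834, 0.0821], [0.5899, 0.101], [0.6216, 0.0881], [0.616, 0.0671]] [0.6027 0.0846]
[[0.6512, 0.117], [0.6568, 0.0607], [0.5675, 0.0523], [0.5626, 0.1092]] [0.6095 0.0848]
[[0.6732, 0.1343], [0.6622, 0.036], [0.5502, 0.0467], [0.561, 0.1456]] [0.6116 0.0907]
[[0.5527, 0.0515], [0.5646, 0.148], [0.6716, 0.1363], [0.663, 0.0384]] [0.613  0.0935]
```

Request:
{"fn": "step_arm", "kwargs": {
  "plan": [
    [[1.8,2.8,0,0.1],[3.6,5.6,0,0.2],[5.4,8.4,0,0.31],[7.2,11.2,0,0.42],[9,14,0,0.52],[10.8,16.8,0,0.63],[12.6,19.6,0,0.73],[14.4,22.4,0,0.84],[16.2,25.2,0,0.94],[18,28,0,1.05],[20,31,0,1.15],[22,34.3,0,1.26]]
  ],
  "jaw": 0.0,
  "force": 40
}}

```text
clock: 1.4
position: [0.3846, -0.2589, 0.4048]
tool_rot: [3.141, -0.0, -0.041]
force: [0.7, -0.4, -0.5]
grip_width: 0.0853
```

Request:
{"fn": "step_arm", "kwargs": {
  "plan": [
    [[1.8,2.8,0,0.1],[3.6,5.6,0,0.2],[5.4,8.4,0,0.31],[7.2,11.2,0,0.42],[9,14,0,0.52],[10.8,16.8,0,0.63],[12.6,19.6,0,0.73],[14.4,22.4,0,0.84],[16.2,25.2,0,0.94],[18,28,0,1.05],[20,31,0,1.15],[21.7,34.2,0,1.26]]
  ]
}}

```text
clock: 2.4
position: [0.6026, 0.084, 0.4048]
tool_rot: [3.141, 0.0, 1.222]
force: [1.3, -0.4, -0.1]
grip_width: 0.0857
```

Run:
```python
from h import *
o=bot.observe();print(o["position"],o["tool_rot"],o["qpos"])
W=bot.grab_frame("wrist");save("w1.png",W["pixels"])
for z in(.13,.1,.072):print(z,proj(W,(.602,.083,z),1))
```

```text
[0.60264399 0.08395955 0.40478394] [3.14058739e+00 7.92802931e-05 1.22217494e+00] [ 0.27898339  0.59628516 -0.77793198  1.61810132  0.45498602  1.11610971
  0.60589278]
0.13 [321.33014034 197.83872506]
0.1 [321.42783121 188.58192074]
0.072 [321.50288194 181.5044657 ]
```

View pics/w1.png

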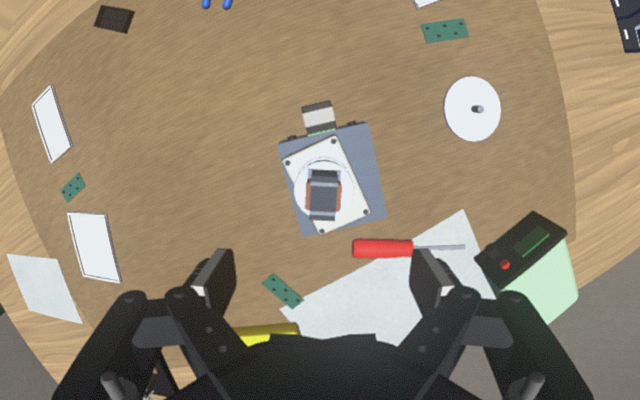

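Run:
```python
from h import *
W=bot.grab_frame("wrist");save("w1z.png",W["pixels"],(270,90,390,245),5)
```

```text
(no output)
```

View pics/w1z.png

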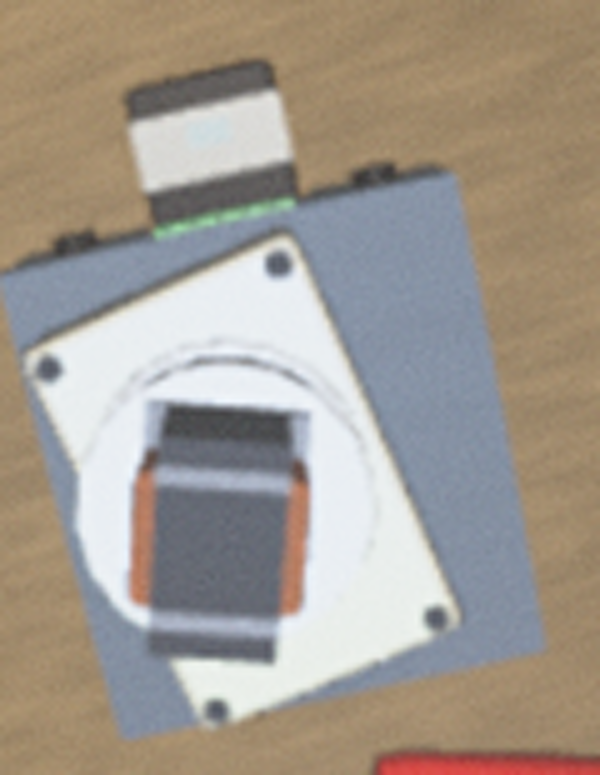

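Run:
```python
from h import *
W=bot.grab_frame("wrist")
t=lambda x,y:(270+(x+.5)/5-.5,90+(y+.5)/5-.5)
def show(n,pts,z):
    P=np.array([cast(W,*t(*p),z,True) for p in pts]);d=[P[(i+1)%len(P)]-P[i] for i in range(len(P))]
    print(n,P.round(4).tolist(),P.mean(0).round(4),[(round(np.hypot(*e)*1000),round(np.degrees(np.arctan2(e[1],e[0])),1)) for e in d])
show("coretop",[(162,467),(292,480),(278,640),(148,630)],.130)
show("copper",[(137,465),(308,475),(298,612),(130,605)],.127)
show("caseTop",[(25,352),(292,234),(460,615),(210,728)],.072)
show("screws",[(50,368),(278,264),(436,617),(216,710)],.072)
show("roof",[(2,270),(455,175),(545,650),(125,738)],.046)
show("packtop",[(127,97),(270,65),(297,198),(155,225)],.022)
# spool outer circle (upper flange) rough
show("spool",[(228,357),(380,500),(78,520)],.100)
print(bot.observe()["position"])
```

```text
coretop [[0.5848, 0.0779], [0.594, 0.097], [0.6192, 0.0856], [0.6102, 0.0658]] [0.6021 0.0816] [(21, np.float64(64.4)), (28, np.float64(-24.2)), (22, np.float64(-114.3)), (28, np.float64(154.5))]
copper [[0.5837, 0.0737], [0.5948, 0.0995], [0.6166, 0.0902], [0.606, 0.0639]] [0.6003 0.0818] [(28, np.float64(66.8)), (24, np.float64(-23.2)), (28, np.float64(-112.2)), (24, np.float64(156.3))]
caseTop [[0.5654, 0.0522], [0.5615, 0.1098], [0.6469, 0.1167], [0.6532, 0.0592]] [0.6068 0.0845] [(58, np.float64(93.9)), (86, np.float64(4.6)), (58, np.float64(-83.8)), (88, np.float64(-175.5))]
screws [[0.5702, 0.0558], [0.5661, 0.1052], [0.6456, 0.1118], [0.6497, 0.0618]] [0.6079 0.0837] [(50, np.float64(94.7)), (80, np.float64(4.7)), (50, np.float64(-85.3)), (80, np.float64(-175.7))]
roof [[0.5497, 0.0489], [0.5631, 0.1463], [0.6714, 0.133], [0.6592, 0.0352]] [0.6109 0.0908] [(98, np.float64(82.1)), (109, np.float64(-7.0)), (99, np.float64(-97.1)), (110, np.float64(172.9))]
packtop [[0.5238, 0.085], [0.528, 0.1176], [0.5585, 0.1132], [0.5534, 0.0808]] [0.5409 0.0991] [(33, np.float64(82.7)), (31, np.float64(-8.2)), (33, np.float64(-99.0)), (30, np.float64(172.1))]
spool [[0.576, 0.0919], [0.6102, 0.109], [0.5951, 0.0555]] [0.5938 0.0855] [(38, np.float64(26.7)), (56, np.float64(-105.8)), (41, np.float64(117.7))]
[0.6019729  0.08568714 0.40437549]
```

Request:
{"fn": "step_arm", "kwargs": {
  "plan": [
    [[0,-0.2,0,-0.06],[0,-0.37,-1,-0.06],[0,-0.37,-3,-0.06],[0,-0.37,-6,-0.06],[0,-0.37,-8,-0.06],[0,-0.37,-9,-0.06],[0,-0.37,-9,-0.06]]
  ],
  "jaw": 0.0
}}

```text
clock: 3.13
position: [0.6014, 0.081, 0.3122]
tool_rot: [-3.139, 0.0, 1.163]
force: [-0.5, -0.1, 0.0]
grip_width: 0.0852
```

Run:
```python
from h import *
W=bot.grab_frame("wrist");save("w2.png",W["pixels"],(180,130,460,330),2.5)
o=bot.observe();print(o["position"],o["tool_rot"])
```

```text
[0.60179729 0.08143175 0.31391269] [-3.14003958e+00 -9.69652725e-04  1.16315512e+00]
```

View pics/w2.png

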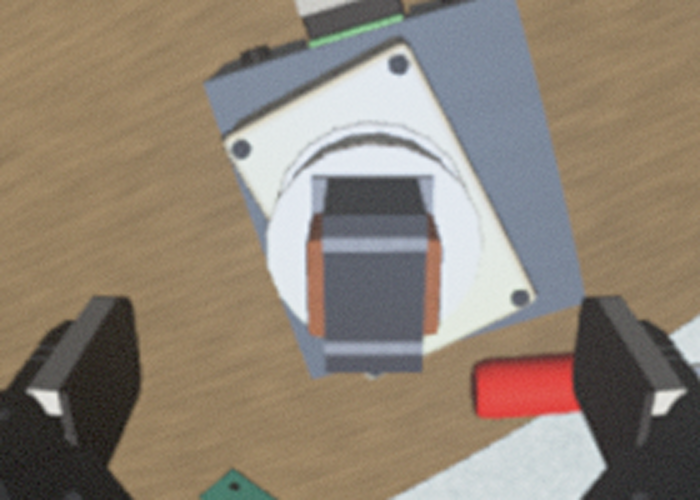

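Run:
```python
from h import *
W=bot.grab_frame("wrist");o=bot.observe();print(o["position"])
t=lambda x,y:(180+(x+.5)/2.5-.5,130+(y+.5)/2.5-.5)
for n,pts,z in(("top",[(323,237),(428,237),(423,372),(324,370)],.130),("cop",[(308,240),(442,240),(436,333),(307,333)],.126),("screws",[(241,149),(398,64),(520,298),(374,376)],.072)):
    P=np.array([cast(W,*t(*p),z,True) for p in pts]);print(n,P.mean(0),np.hypot(*(P[1]-P[0])),P.round(4).tolist())
```

```text
[0.60208872 0.08170745 0.31495094]
top [0.60685691 0.08338805] 0.022290908697963283 [[0.5873, 0.0798], [0.5962, 0.1002], [0.6268, 0.087], [0.6172, 0.0665]]
cop [0.60423851 0.08428741] 0.029259686655311708 [[0.588, 0.0757], [0.5996, 0.1025], [0.6206, 0.093], [0.6088, 0.0659]]
screws [0.61192524 0.08624415] 0.05035576832018397 [[0.5733, 0.0579], [0.5687, 0.1081], [0.6493, 0.1153], [0.6564, 0.0637]]
```

Request:
{"fn": "step_arm", "kwargs": {
  "plan": [
    [[0.2,0.25,0,0],[0.2,0.25,-1.5,0],[0.2,0.25,-3,0],[0.2,0.25,-3.6,0],[0.2,0.25,-3.6,0],[0.2,0.25,-3.6,0]]
  ]
}}

```text
clock: 3.73
position: [0.6044, 0.0844, 0.2798]
tool_rot: [3.141, -0.002, 1.163]
force: [0.6, -0.2, -0.5]
grip_width: 0.0854
```

Request:
{"fn": "step_arm", "kwargs": {
  "plan": [
    [[0,0,0,0],[0,0,0,0],[0,0,0,0],[0,0,0,0],[0,0,0,0],[0,0,0,0],[0,0,0,0],[0,0,0,0]]
  ],
  "jaw": 0.75,
  "force": 40
}}

```text
clock: 4.4
position: [0.6044, 0.0844, 0.2803]
tool_rot: [3.141, -0.002, 1.163]
force: [-2.0, -0.9, 5.7]
grip_width: 0.0293
```

Run:
```python
from h import *
W=bot.grab_frame("wrist");save("w3.png",W["pixels"],(180,130,460,330),2.5)
o=bot.observe();print(o["position"],o["grip_width"],o["force"])
S=bot.grab_frame("scene");save("s3.png",S["pixels"],(290,140,430,290),4)
```

```text
[0.60443633 0.08440434 0.28026654] 0.029360236494800473 [-1.67689495 -0.3818931   5.98938604]
```

View pics/w3.png

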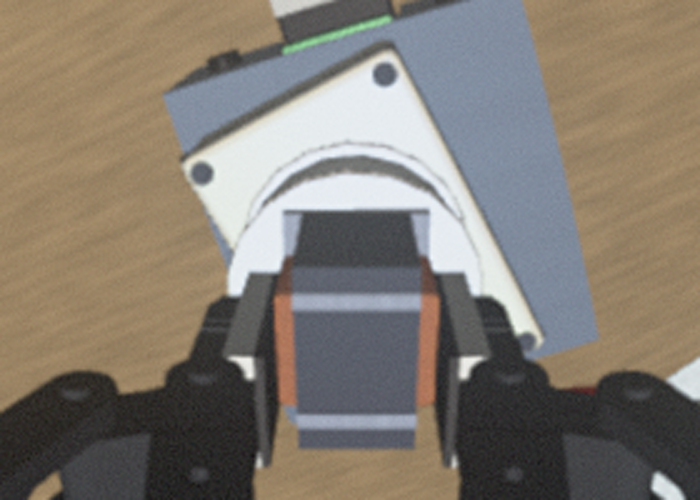

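View pics/s3.png

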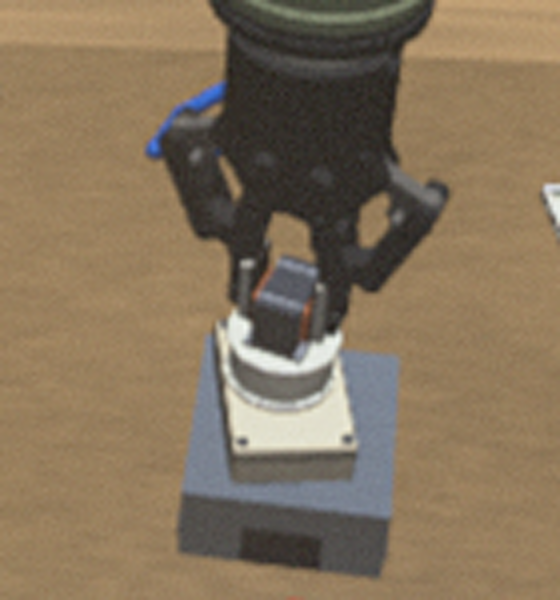

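Request:
{"fn": "step_arm", "kwargs": {
  "plan": [
    [[0,0,0.5,0],[0,0,1.5,0],[0,0,3,0],[0,0,4.5,0],[-1,1,5,0.05],[-3,3,5,0.1],[-5,5.3,5,0.17],[-7.4,7.8,5,0.25],[-10,10.5,5,0.33],[-12.5,13.2,5,0.4],[-15,15.8,5,0.48],[-17.5,18.4,5,0.55]]
  ]
}}

```text
clock: 5.5
position: [0.4277, 0.2695, 0.3309]
tool_rot: [3.14, -0.002, 1.719]
force: [0.2, 0.4, -1.1]
grip_width: 0.0292
```

Run:
```python
from h import *
W=bot.grab_frame("wrist");save("w4.png",W["pixels"])
o=bot.observe();print(o["position"],o["tool_rot"],o["grip_width"],o["force"])
```

```text
[0.42294453 0.27449205 0.33150531] [ 3.14079915 -0.00545129  1.73063661] 0.029435877093062314 [-8.15848596  9.01709165 -0.88113382]
```

View pics/w4.png

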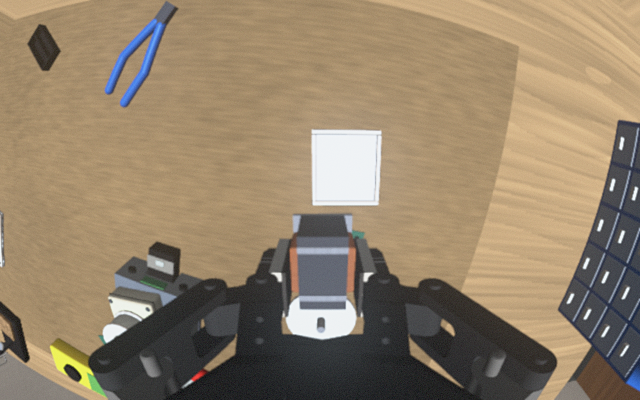

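Run:
```python
from h import *
W=bot.grab_frame("wrist");W=bot.grab_frame("wrist")
hsv=cv2.cvtColor(W["pixels"],cv2.COLOR_BGR2HSV);m=cv2.inRange(hsv,(0,0,150),(180,45,255));m[:, :300]=0;m[212:]=0
cs,_=cv2.findContours(m,cv2.RETR_EXTERNAL,cv2.CHAIN_APPROX_NONE);c=max(cs,key=cv2.contourArea)
P=np.array([cast(W,u,v,.009,True) for u,v in c[:,0]]).astype(np.float32)
print(cv2.boundingRect(c),cv2.minAreaRect(P*1000))
o=bot.observe();print(o["position"],o["tool_rot"],o["force"])
```

```text
(307, 131, 71, 77) ((408.27960205078125, 289.9022521972656), (74.80829620361328, 66.94569396972656), 8.38404369354248)
[0.42738175 0.27045613 0.33107942] [ 3.14020254e+00 -2.94850303e-03  1.71954479e+00] [ 1.22960377 -0.38847033 -2.16406693]
```

Request:
{"fn": "step_arm", "kwargs": {
  "plan": [
    [[-1,1,0,0],[-1.84,1.9,-2,0],[-1.84,1.9,-5,0],[-1.84,1.9,-8,0],[-1.84,1.9,-11,0],[-1.84,1.9,-13,0],[-1.84,1.9,-13.6,0],[-1.84,1.9,-14,0],[-1.84,1.9,-14,0],[-1.84,1.9,-14,0]]
  ]
}}

```text
clock: 6.48
position: [0.4094, 0.2896, 0.1922]
tool_rot: [3.139, -0.003, 1.719]
force: [-0.2, 0.2, -1.1]
grip_width: 0.0293
```

Run:
```python
from h import *
W=bot.grab_frame("wrist");save("w5.png",W["pixels"],(180,130,460,330),2.5)
o=bot.observe();print(o["position"],o["tool_rot"],o["grip_width"],o["force"])
```

```text
[0.40945669 0.28958928 0.19226659] [ 3.13861855 -0.00357564  1.71908234] 0.02930513366662998 [ 0.38905099  0.18028519 -1.08274954]
```

View pics/w5.png

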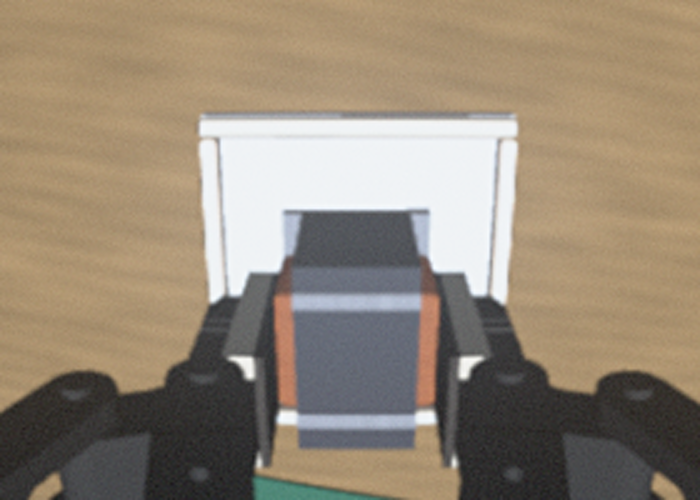

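Request:
{"fn": "step_arm", "kwargs": {
  "plan": [
    [[0,0,-0.2,0],[0,0,-0.4,0],[0,0,-0.55,0],[0,0,-0.7,0],[0,0,-0.76,0],[0,0,-0.8,0],[0,0,-0.8,0],[0,0,-0.8,0]]
  ]
}}

```text
clock: 7.2
position: [0.4094, 0.2896, 0.1843]
tool_rot: [3.139, -0.003, 1.719]
force: [-1.0, -1.1, 1.4]
grip_width: 0.029
```

Request:
{"fn": "step_arm", "kwargs": {
  "plan": [
    [[0,0,0,0],[0,0,0,0],[0,0,0,0],[0,0,0,0],[0,0,0,0]]
  ],
  "jaw": 0.4
}}

```text
clock: 7.62
position: [0.4094, 0.2896, 0.1843]
tool_rot: [3.139, -0.003, 1.719]
force: [-0.5, -0.5, 0.8]
grip_width: 0.0507
```

Run:
```python
from h import *
W=bot.grab_frame("wrist");save("w6.png",W["pixels"],(180,130,460,330),2.5)
o=bot.observe();print(o["position"],o["tool_rot"],o["grip_width"],o["force"])
```

```text
[0.40943859 0.28956842 0.18428325] [ 3.13867203 -0.00348865  1.71905284] 0.05142939683086481 [-0.28359018 -1.1617114   0.46092065]
```

View pics/w6.png

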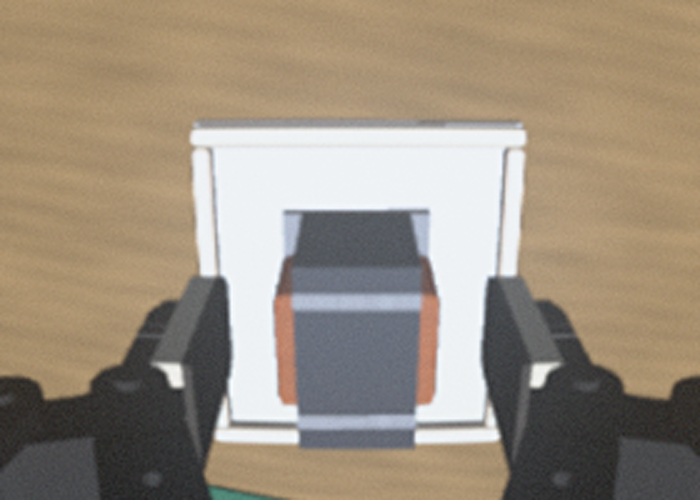

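Request:
{"fn": "step_arm", "kwargs": {
  "plan": [
    [[0,0,1,0],[0,0,3.5,0],[0,0,7,0],[0,0,11,0],[1.2,-1.2,14.5,0],[3.5,-3.5,16.5,-0.02],[6,-6.3,17,-0.03],[9,-9.3,17,-0.04],[12,-12.3,17,-0.05],[14.5,-15.3,17,-0.07],[17,-18,17,-0.07],[18.3,-19.5,17,-0.07]]
  ],
  "jaw": 0.0
}}

```text
clock: 8.67
position: [0.5946, 0.0904, 0.3547]
tool_rot: [3.138, -0.003, 1.645]
force: [0.4, -0.0, -0.4]
grip_width: 0.0854
```

Request:
{"fn": "step_arm", "kwargs": {
  "plan": [
    [[0.4,-0.5,0,0],[0.4,-0.5,0,0],[0.4,-0.5,0,0],[0.4,-0.5,0,0]]
  ]
}}

```text
clock: 9.0
position: [0.5976, 0.087, 0.3552]
tool_rot: [3.138, -0.003, 1.647]
force: [-1.2, 0.2, 0.9]
grip_width: 0.0855
```

Run:
```python
from h import *
W=bot.grab_frame("wrist");save("w7.png",W["pixels"],(250,100,400,250),4)
o=bot.observe();print(o["position"],o["tool_rot"],o["grip_width"],o["force"])
T=bot.grab_frame("top");save("t7.png",T["pixels"],(160,210,230,280),6)
```

```text
[0.59769051 0.08698914 0.35517995] [ 3.13833108e+00 -3.12546264e-03  1.64744078e+00] 0.08548519856403165 [0.45829595 0.47861584 0.10449275]
```

View pics/w7.png

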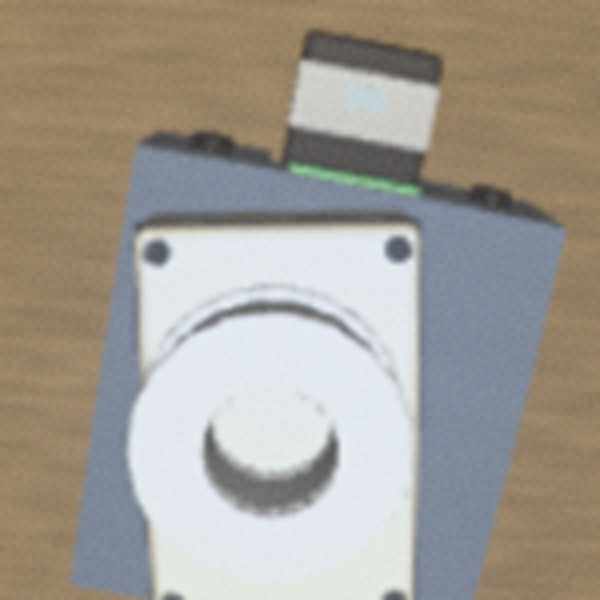

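View pics/t7.png

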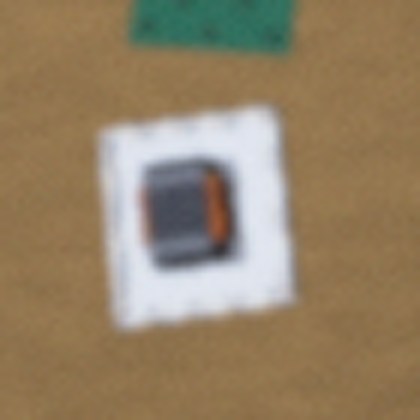

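Run:
```python
from h import *
W=bot.grab_frame("wrist");o=bot.observe();print(o["position"],o["tool_rot"])
t=lambda x,y:(250+(x+.5)/4-.5,100+(y+.5)/4-.5)
for n,p,z in(("hole",(271,451),.1),("hl",(204,451),.1),("hr",(338,451),.1),("ht",(271,388),.1),("hb",(271,515),.1),("ol",(128,445),.1),("or",(413,445),.1),("s1",(156,252),.072),("s2",(399,249),.072),("s3",(172,598),.072),("s4",(395,597),.072)):
    print(n,cast(W,*t(*p),z,True).round(4))
```

```text
[0.59796162 0.08661    0.35504426] [ 3.13831115e+00 -2.79403149e-03  1.64696983e+00]
hole [0.604 0.084]
hl [0.605  0.0712]
hr [0.6031 0.0968]
ht [0.5915 0.0831]
hb [0.6172 0.0849]
ol [0.6049 0.0565]
or [0.6008 0.111 ]
s1 [0.5722 0.0575]
s2 [0.5679 0.1075]
s3 [0.6507 0.0645]
s4 [0.6466 0.1147]
```

Request:
{"fn": "step_arm", "kwargs": {
  "plan": [
    [[0.6,-0.27,-1,0],[0.6,-0.27,-4,0],[0.6,-0.27,-7,0],[0.6,-0.27,-9.5,0],[0.6,-0.27,-10.8,0],[0.6,-0.27,-10.8,0],[0.6,-0.27,-10.8,0]]
  ]
}}

```text
clock: 9.73
position: [0.6041, 0.0844, 0.2471]
tool_rot: [3.139, -0.003, 1.648]
force: [-0.3, 0.4, 0.6]
grip_width: 0.0856
```

Request:
{"fn": "step_arm", "kwargs": {
  "plan": [
    [[0,0,0,0],[0,0,0,0],[0,0,0,0],[0,0,0,0],[0,0,0,0],[0,0,0,0]]
  ],
  "jaw": 0.45,
  "force": 50
}}

```text
clock: 10.23
position: [0.6045, 0.0844, 0.2488]
tool_rot: [3.137, -0.003, 1.647]
force: [-3.2, -0.5, 11.9]
grip_width: 0.0531
```

Run:
```python
from h import *
W=bot.grab_frame("wrist");save("w8.png",W["pixels"],(180,130,460,330),2.5)
o=bot.observe();print(o["position"],o["grip_width"],o["force"])
S=bot.grab_frame("scene");save("s8.png",S["pixels"],(290,140,430,290),4)
```

```text
[0.60446839 0.08444268 0.24882034] 0.05292102860975817 [-2.78087703 -1.24395538 12.13138192]
```

View pics/w8.png

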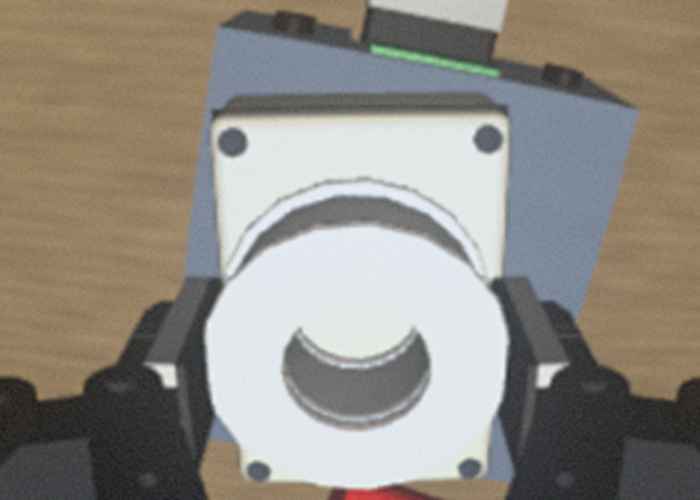

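View pics/s8.png

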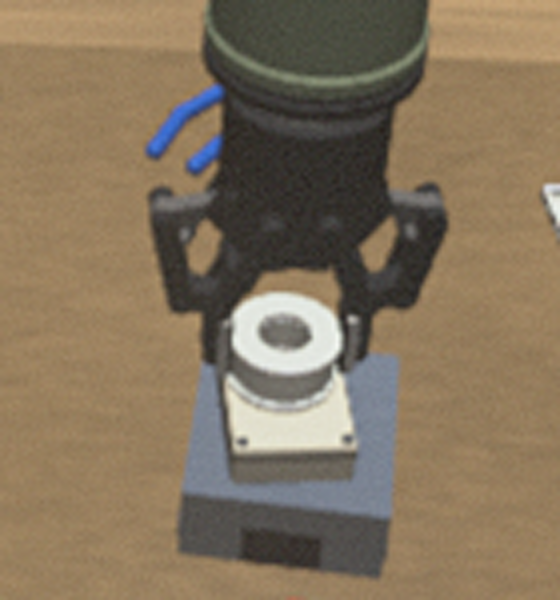

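Request:
{"fn": "step_arm", "kwargs": {
  "plan": [
    [[0,0,0.3,0],[0,0,0.8,0],[0,0,1.8,0],[0,0,3.3,0],[0,0,5,0],[0,1,6,0],[0,3,6,0],[0,5.5,6,0],[0,7.5,6,0],[0,9,6,0],[0,9,6,0],[0,9,6,0]]
  ]
}}

```text
clock: 11.33
position: [0.6042, 0.1759, 0.3096]
tool_rot: [3.136, -0.003, 1.649]
force: [-0.1, -0.2, -3.1]
grip_width: 0.0534
```

Run:
```python
from h import *
W=bot.grab_frame("wrist");save("w9.png",W["pixels"])
o=bot.observe();print(o["position"],o["tool_rot"],o["grip_width"],o["force"])
```

```text
[0.60440019 0.17478919 0.30936608] [ 3.13628439e+00 -2.80573751e-03  1.64785227e+00] 0.053166614375805804 [-0.14652632  0.92575567 -2.54903791]
```

View pics/w9.png

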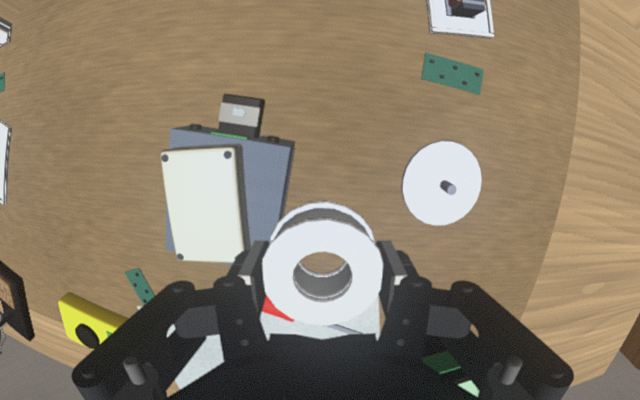

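Run:
```python
from h import *
W=bot.grab_frame("wrist");o=bot.observe();print(o["position"],o["tool_rot"])
hsv=cv2.cvtColor(W["pixels"],cv2.COLOR_BGR2HSV);m=cv2.inRange(hsv,(0,0,150),(180,45,255))
m2=m.copy();m2[:,:395]=0;m2[:130]=0;m2[235:]=0
cs,_=cv2.findContours(m2,cv2.RETR_EXTERNAL,cv2.CHAIN_APPROX_NONE);c=max(cs,key=cv2.contourArea)
P=np.array([cast(W,u,v,.006,True) for u,v in c[:,0]]).astype(np.float32)
print(cv2.boundingRect(c),cv2.fitEllipse(P*1000))
save("w9z.png",W["pixels"],(240,190,400,340),4)
save("w9s.png",W["pixels"],(395,135,490,235),5)
```

```text
[0.60454621 0.17410302 0.30919135] [ 3.13638561e+00 -2.49458018e-03  1.64694055e+00]
(404, 140, 80, 86) ((591.1216430664062, 292.1405334472656), (83.55020904541016, 83.83814239501953), 84.09489440917969)
```

View pics/w9z.png

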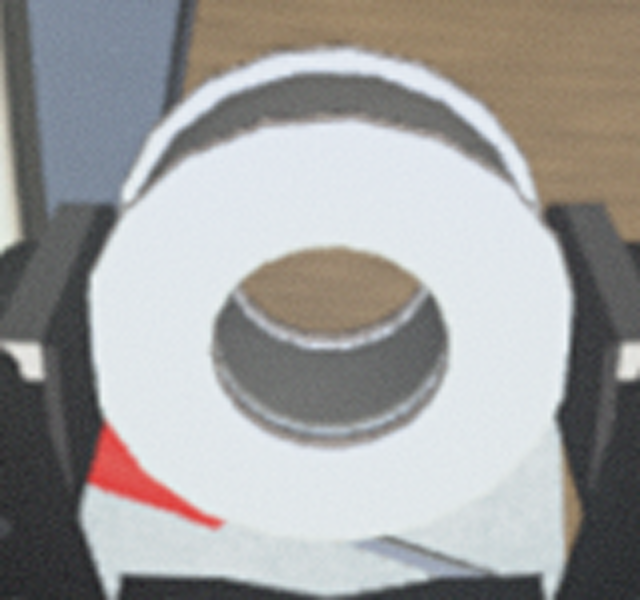

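View pics/w9s.png

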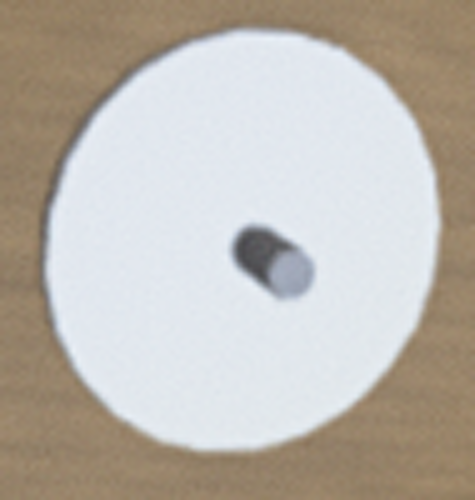

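Run:
```python
from h import *
W=bot.grab_frame("wrist");o=bot.observe();print(o["position"])
a=lambda x,y:(240+(x+.5)/4-.5,190+(y+.5)/4-.5)
b=lambda x,y:(395+(x+.5)/5-.5,135+(y+.5)/5-.5)
print("post top",cast(W,*b(291,271),.026,True),"post base",cast(W,*b(256,246),.006,True))
zt=o["position"][2]-.1768+.028
for p in((331,347),(212,345),(448,345),(331,247),(331,447)):print(cast(W,*a(*p),zt,True))
for p in((90,290),(573,290),(331,540),(331,118)):print("outer",cast(W,*a(*p),zt,True))
```

```text
[0.60460893 0.17379555 0.3090963 ]
post top [0.59055204 0.29077242] post base [0.59087152 0.29202031]
[0.60370693 0.17416074]
[0.60453857 0.1610904 ]
[0.60261406 0.18699737]
[0.59135448 0.17322281]
[0.61732923 0.1751954 ]
outer [0.59887085 0.14751107]
outer [0.59498046 0.19992724]
outer [0.63150027 0.17627205]
outer [0.57679999 0.17211809]
```

Request:
{"fn": "step_arm", "kwargs": {
  "plan": [
    [[-0.2,2,0,0],[-0.4,4.5,0,0],[-0.7,7,0,0],[-1,9.5,0,0],[-1.3,11.2,0,0],[-1.3,11.8,-1,0],[-1.3,11.8,-3.5,0],[-1.3,11.8,-6,0],[-1.3,11.8,-8,0],[-1.3,11.8,-9.2,0],[-1.3,11.8,-9.2,0],[-1.3,11.8,-9.2,0]]
  ]
}}

```text
clock: 12.48
position: [0.5919, 0.2913, 0.2171]
tool_rot: [3.137, -0.002, 1.646]
force: [0.8, -0.2, -1.7]
grip_width: 0.0529
```

Run:
```python
from h import *
W=bot.grab_frame("wrist");save("w10.png",W["pixels"],(180,130,460,340),2.5)
o=bot.observe();print(o["position"],o["tool_rot"],o["grip_width"],o["force"])
S=bot.grab_frame("scene");save("s10.png",S["pixels"],(390,150,530,290),4)
```

```text
[0.59202396 0.29165154 0.2180262 ] [ 3.13564713e+00 -2.95233024e-03  1.64596896e+00] 0.05295777085273115 [ 0.20897325 -0.96746851 -2.63669983]
```

View pics/w10.png

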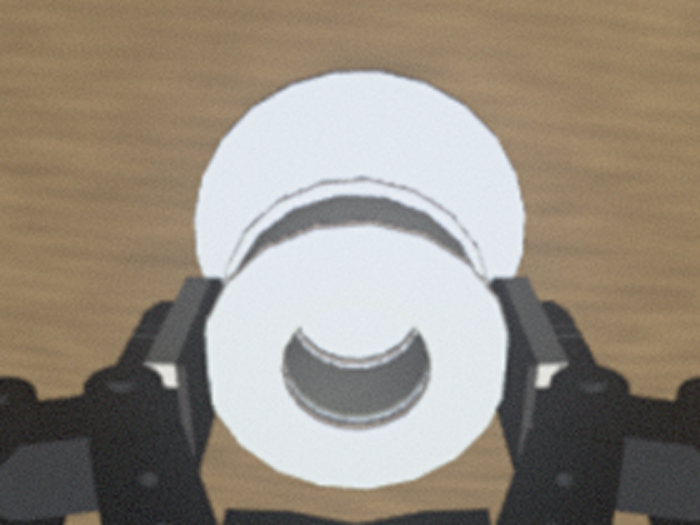

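View pics/s10.png

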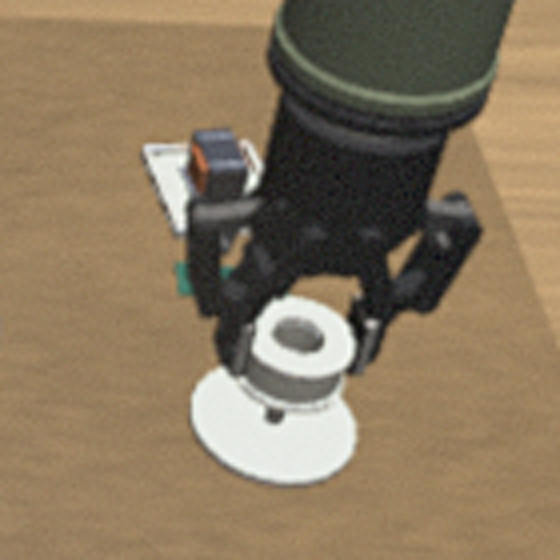

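Request:
{"fn": "step_arm", "kwargs": {
  "plan": [
    [[0,0,-0.5,0],[0,0,-1,0],[0,0,-1.5,0],[0,0,-2,0],[0,0,-2.4,0],[0,0,-2.8,0],[0,0,-3.0,0],[0,0,-3.0,0],[0,0,-3.0,0]]
  ]
}}

```text
clock: 13.33
position: [0.5921, 0.2918, 0.1883]
tool_rot: [3.135, -0.003, 1.646]
force: [0.0, 0.3, -2.2]
grip_width: 0.0528
```

Request:
{"fn": "step_arm", "kwargs": {
  "plan": [
    [[0,0,-0.15,0],[0,0,-0.3,0],[0,0,-0.45,0],[0,0,-0.52,0],[0,0,-0.55,0],[0,0,-0.55,0],[0,0,-0.55,0]]
  ]
}}

```text
clock: 13.92
position: [0.5921, 0.2918, 0.183]
tool_rot: [3.135, -0.003, 1.646]
force: [-1.9, -1.5, 1.6]
grip_width: 0.0529
```

Request:
{"fn": "step_arm", "kwargs": {
  "plan": [
    [[0,0,-0.03,0],[0,0,-0.03,0],[0,0,-0.03,0],[0,0,-0.03,0],[0,0,-0.03,0]]
  ],
  "jaw": 0.1
}}

```text
clock: 14.33
position: [0.5921, 0.2919, 0.1827]
tool_rot: [3.135, -0.003, 1.646]
force: [0.7, 0.1, -0.2]
grip_width: 0.0768
```

Run:
```python
from h import *
W=bot.grab_frame("wrist");save("w11.png",W["pixels"],(180,130,460,340),2.5)
o=bot.observe();print(o["position"],o["tool_rot"],o["grip_width"],o["force"])
S=bot.grab_frame("scene");save("s11.png",S["pixels"],(390,150,530,290),4)
```

```text
[0.59207841 0.29181604 0.18268802] [ 3.13505589e+00 -3.13073037e-03  1.64596017e+00] 0.07717753938550438 [ 0.10990461 -0.2951452   0.06330275]
```

View pics/w11.png

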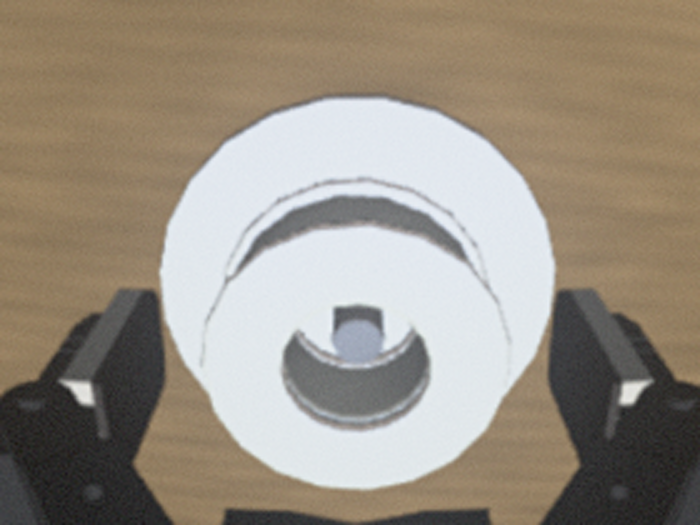

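View pics/s11.png

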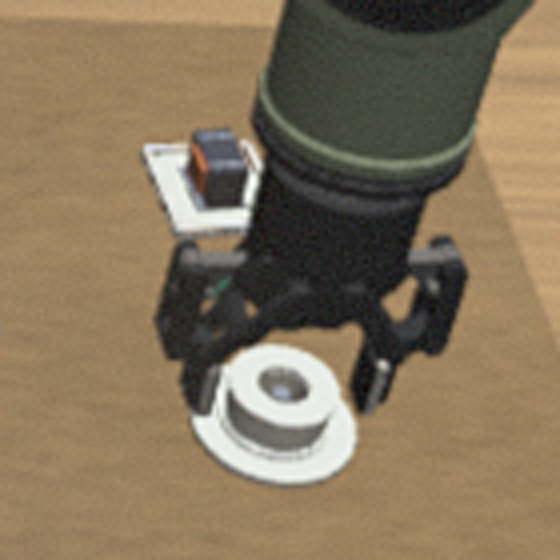

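Request:
{"fn": "step_arm", "kwargs": {
  "plan": [
    [[0,0,1,0],[0,0,3,0],[0,0,6,0],[0,0,9,0],[0.1,-1.5,11,0],[0.3,-4,12,0],[0.5,-7.5,12,0],[0.7,-11,12,0],[1,-14.5,12,0],[1.3,-17.5,12,0],[1.3,-19.5,12,0],[1.3,-20.2,12,0]]
  ],
  "jaw": 0.0
}}

```text
clock: 15.43
position: [0.6054, 0.086, 0.3032]
tool_rot: [3.135, -0.001, 1.642]
force: [0.1, 0.3, 0.3]
grip_width: 0.0852
```

Request:
{"fn": "step_arm", "kwargs": {
  "plan": [
    [[0,-0.3,0,0],[0,-0.3,0,0],[0,-0.3,0,0]]
  ]
}}

```text
clock: 15.68
position: [0.6053, 0.0841, 0.3036]
tool_rot: [3.135, -0.002, 1.643]
force: [-0.4, -0.1, -0.5]
grip_width: 0.0855
```

Run:
```python
from h import *
W=bot.grab_frame("wrist");save("w12.png",W["pixels"],(240,110,410,260),4)
o=bot.observe();print(o["position"],o["tool_rot"],o["grip_width"],o["force"])
```

```text
[0.60524948 0.08445994 0.30349387] [ 3.13459147e+00 -2.03941555e-03  1.64369437e+00] 0.08533347610411315 [0.01152218 0.19644769 0.58019413]
```

View pics/w12.png

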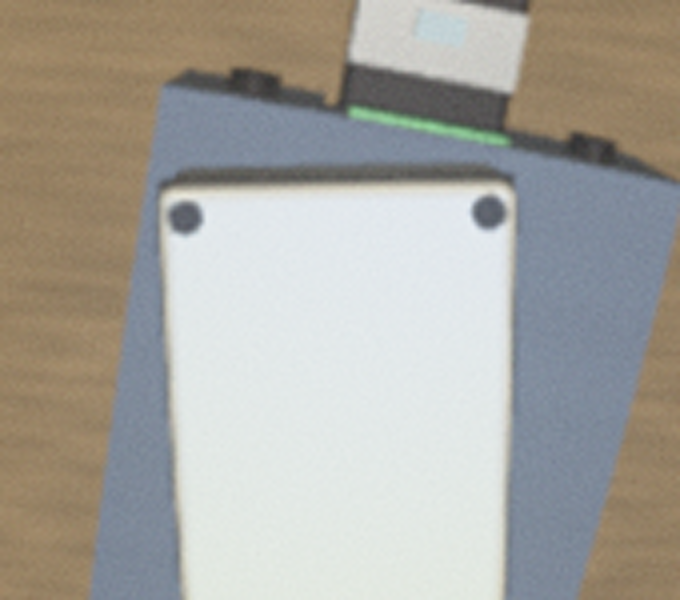

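Run:
```python
from h import *
W=bot.grab_frame("wrist");save("w12b.png",W["pixels"],(240,130,410,290),4)
hsv=cv2.cvtColor(W["pixels"],cv2.COLOR_BGR2HSV);m=cv2.inRange(hsv,(0,0,190),(180,45,255));m[:145]=0
n,l,st,ce=cv2.connectedComponentsWithStats(m)
i=l[200,320];c=max(cv2.findContours((l==i).astype(np.uint8),0,cv2.CHAIN_APPROX_NONE)[0],key=cv2.contourArea)
P=np.array([cast(W,u,v,.072,True) for u,v in c[:,0]]).astype(np.float32)
print(cv2.boundingRect(c),cv2.minAreaRect(P*1000))
o=bot.observe();print(o["position"],o["tool_rot"])
```

```text
(280, 156, 88, 119) ((608.95654296875, 86.25111389160156), (87.90538024902344, 58.03464126586914), 5.0235724449157715)
[0.605227   0.0845063  0.30338596] [ 3.13476965e+00 -1.98721567e-03  1.64385253e+00]
```

View pics/w12b.png

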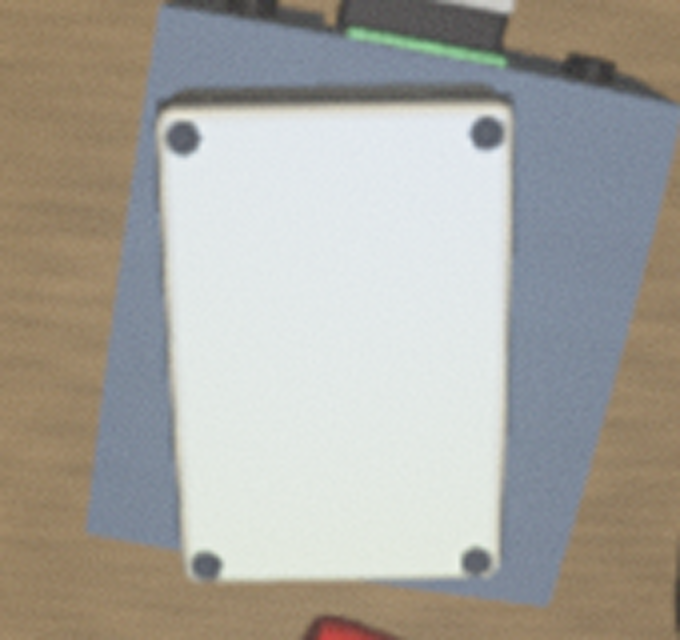

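Request:
{"fn": "step_arm", "kwargs": {
  "plan": [
    [[0.38,0.17,-1,0.0145],[0.38,0.17,-3.5,0.0145],[0.38,0.17,-6,0.0145],[0.38,0.17,-7.5,0.0145],[0.38,0.17,-8.15,0.0145],[0.38,0.17,-8.15,0.0145],[0.38,0.17,-8.15,0.0145]]
  ]
}}

```text
clock: 16.37
position: [0.6092, 0.0867, 0.2223]
tool_rot: [3.134, -0.002, 1.659]
force: [0.5, -0.3, -0.1]
grip_width: 0.0855
```

Request:
{"fn": "step_arm", "kwargs": {
  "plan": [
    [[0,0,0,0],[0,0,0,0],[0,0,0,0],[0,0,0,0],[0,0,0,0],[0,0,0,0]]
  ],
  "jaw": 0.42,
  "force": 50
}}

```text
clock: 16.87
position: [0.6096, 0.0869, 0.2237]
tool_rot: [3.133, -0.002, 1.659]
force: [-2.1, -0.9, 10.1]
grip_width: 0.0591
```

Run:
```python
from h import *
W=bot.grab_frame("wrist");save("w13.png",W["pixels"],(180,130,460,340),2.5)
o=bot.observe();print(o["position"],o["tool_rot"],o["grip_width"],o["force"])
S=bot.grab_frame("scene");save("s13.png",S["pixels"],(290,140,430,290),4)
```

```text
[0.60958999 0.08688567 0.22371141] [ 3.13264772e+00 -2.31633339e-03  1.65891304e+00] 0.05884653900180109 [-1.96954429  0.38500342  9.44406073]
```

View pics/w13.png

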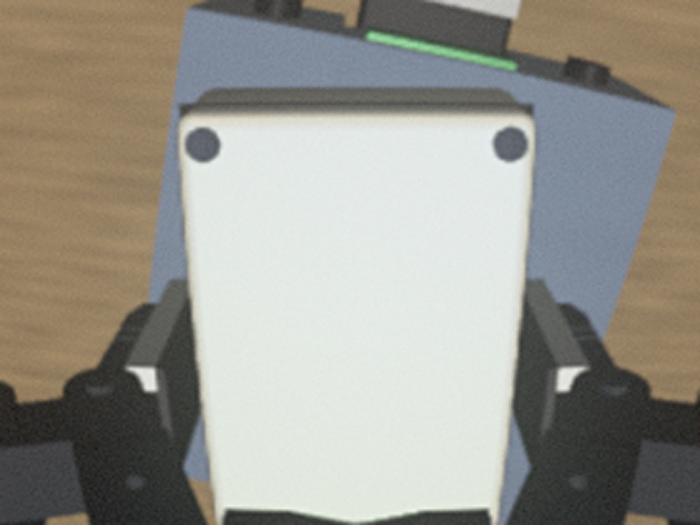

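View pics/s13.png

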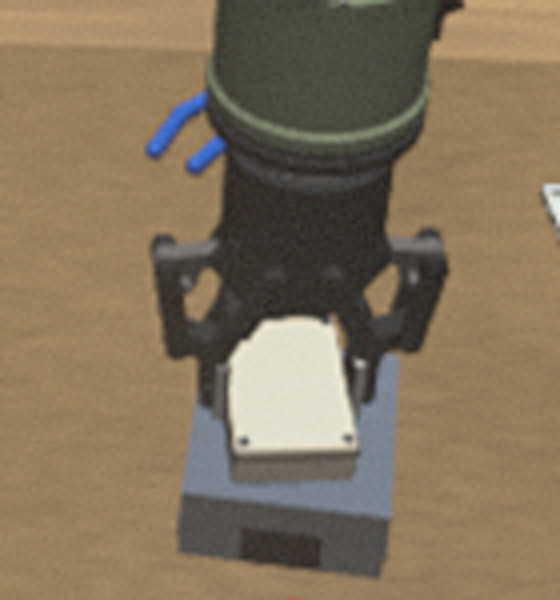

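Request:
{"fn": "step_arm", "kwargs": {
  "plan": [
    [[0,0,0.4,0],[0,0,1.2,0],[0,0,2.5,0],[0,0,4.5,0],[0,-1,6,-0.03],[0,-3.5,7,-0.08],[-0.3,-7,7,-0.15],[-0.6,-10.5,7,-0.22],[-0.9,-14,7,-0.3],[-1.2,-17.5,7,-0.36],[-1.5,-21,7,-0.42],[-1.5,-23,7,-0.46]]
  ]
}}

```text
clock: 17.97
position: [0.5936, -0.1482, 0.2947]
tool_rot: [3.132, -0.0, 1.19]
force: [0.6, -0.3, -1.0]
grip_width: 0.0593
```

Request:
{"fn": "step_arm", "kwargs": {
  "plan": [
    [[0,-1,0,0],[0,-1,0,0],[0,-1,0,0]]
  ]
}}

```text
clock: 18.22
position: [0.5935, -0.1584, 0.2954]
tool_rot: [3.131, -0.001, 1.19]
force: [0.6, 1.6, -1.6]
grip_width: 0.0588
```

Run:
```python
from h import *
W=bot.grab_frame("wrist");save("w14.png",W["pixels"])
o=bot.observe();print(o["position"],o["tool_rot"],o["grip_width"],o["force"])
```

```text
[ 0.59366125 -0.15738606  0.29529307] [ 3.13129532e+00 -1.14043127e-03  1.19144896e+00] 0.058857485512567496 [-0.59438521  0.69912116 -1.91797331]
```

View pics/w14.png

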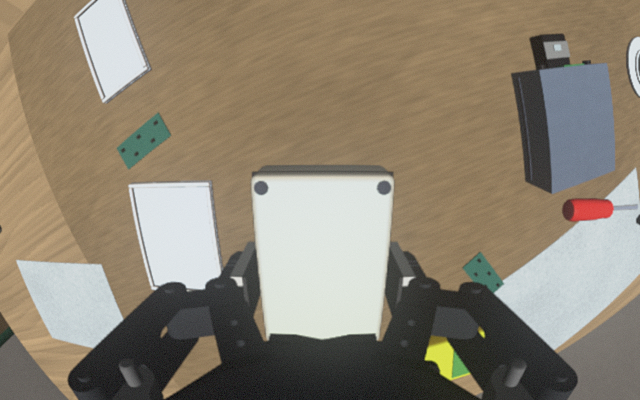

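Run:
```python
from h import *
W=bot.grab_frame("wrist");o=bot.observe();print(o["position"],o["tool_rot"])
save("w14z.png",W["pixels"],(115,165,255,300),4)
a=np.radians(-21.2);c=np.array([.5889,-.3128]);R=np.array([[np.cos(a),-np.sin(a)],[np.sin(a),np.cos(a)]])
for p in((-60,-45),(-60,45),(60,-45),(60,45)):
    X=c+R@np.array(p)/1000;q=proj(W,(*X,.009),True);print(p,X,((q-[115,165])*4).round(0))
```

```text
[ 0.59373428 -0.15690419  0.29518038] [ 3.13143358e+00 -1.18508493e-03  1.19219761e+00]
(-60, -45) [ 0.51668747 -0.3330571 ] [48. 85.]
(-60, 45) [ 0.54923368 -0.24914795] [371.  76.]
(60, -45) [ 0.62856632 -0.37645205] [143. 503.]
(60, 45) [ 0.66111253 -0.2925429 ] [439. 529.]
```

View pics/w14z.png

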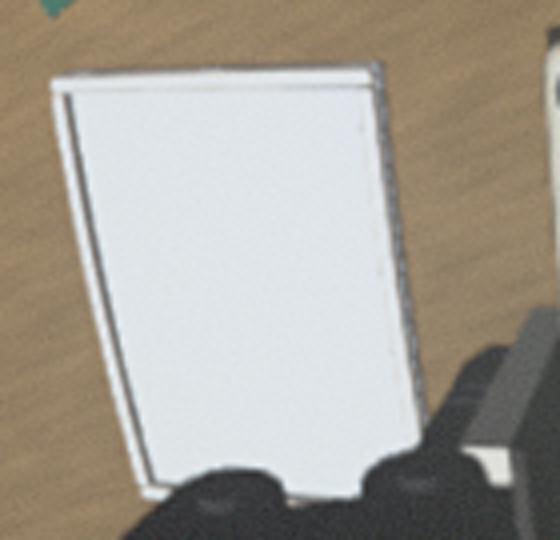

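Request:
{"fn": "step_arm", "kwargs": {
  "plan": [
    [[-0.1,-2,0,0.005],[-0.15,-5,0,0.01],[-0.25,-8.5,0,0.01],[-0.35,-12,0,0.01],[-0.45,-14.5,0,0.01],[-0.45,-15.55,-1.5,0.01],[-0.45,-15.55,-4.5,0.01],[-0.45,-15.55,-7,0.01],[-0.45,-15.55,-9,0.01],[-0.45,-15.55,-10,0.01],[-0.45,-15.55,-10.2,0.01],[-0.45,-15.55,-10.2,0.01]]
  ]
}}

```text
clock: 19.32
position: [0.5897, -0.3114, 0.1932]
tool_rot: [3.132, -0.002, 1.204]
force: [-0.3, 0.4, -0.3]
grip_width: 0.0586
```

Run:
```python
from h import *
W=bot.grab_frame("wrist");save("w15.png",W["pixels"],(180,110,460,340),2.5)
o=bot.observe();print(o["position"],o["tool_rot"],o["grip_width"],o["force"])
S=bot.grab_frame("scene");save("s15.png",S["pixels"],(100,150,240,290),4)
```

```text
[ 0.5898863  -0.31174409  0.19408019] [ 3.13052787e+00 -1.54161237e-03  1.20320187e+00] 0.05870734637969877 [-0.00705195  0.07338762 -0.33874058]
```

View pics/w15.png

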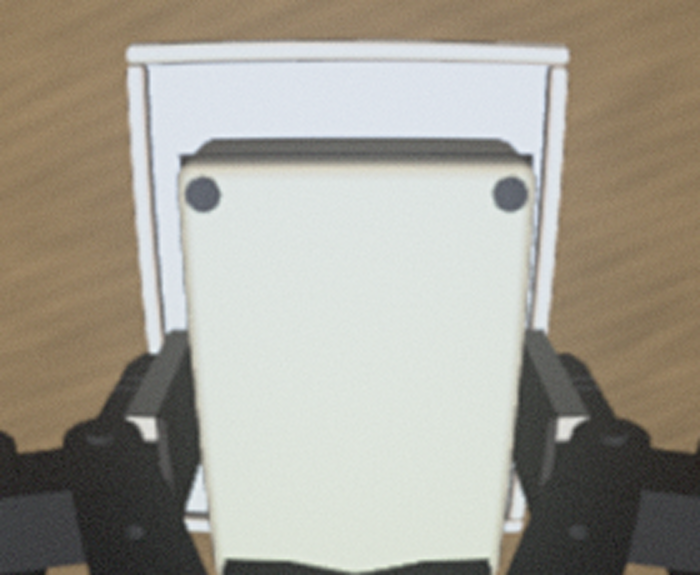

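View pics/s15.png

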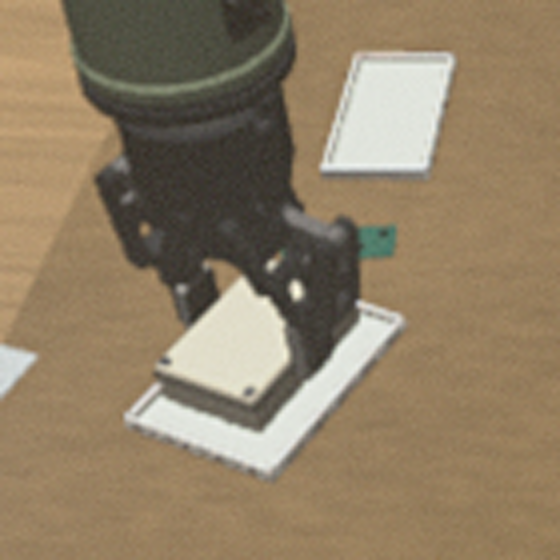

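Request:
{"fn": "step_arm", "kwargs": {
  "plan": [
    [[0,-0.05,-0.3,0],[0,-0.05,-0.6,0],[0,-0.05,-0.8,0],[0,-0.05,-1,0],[0,-0.05,-1.1,0],[0,-0.05,-1.18,0],[0,-0.05,-1.22,0],[0,-0.05,-1.22,0],[0,-0.05,-1.22,0]]
  ]
}}

```text
clock: 20.17
position: [0.5899, -0.3126, 0.1823]
tool_rot: [3.13, -0.001, 1.203]
force: [-0.1, -0.1, -1.9]
grip_width: 0.0589
```

Request:
{"fn": "step_arm", "kwargs": {
  "plan": [
    [[0,0,-0.05,0],[0,0,-0.1,0],[0,0,-0.12,0],[0,0,-0.12,0],[0,0,-0.12,0]]
  ]
}}

```text
clock: 20.58
position: [0.59, -0.3126, 0.1817]
tool_rot: [3.129, -0.001, 1.203]
force: [-3.8, 0.3, 8.4]
grip_width: 0.0589
```

Contact. Release.

Request:
{"fn": "step_arm", "kwargs": {
  "plan": [
    [[0,0,0.02,0],[0,0,0.02,0],[0,0,0.02,0],[0,0,0.02,0],[0,0,0.02,0]]
  ],
  "jaw": 0.0
}}

```text
clock: 21.0
position: [0.59, -0.3125, 0.1819]
tool_rot: [3.13, -0.001, 1.203]
force: [0.0, -0.3, 0.3]
grip_width: 0.0853
```

Request:
{"fn": "step_arm", "kwargs": {
  "plan": [
    [[0,0,1,0],[0,0,3,0],[0,0,6,0],[0,0,9,0],[0,1,11,0],[0,1,11,0],[0,1,11,0]]
  ]
}}

```text
clock: 21.58
position: [0.5903, -0.3022, 0.2937]
tool_rot: [3.127, -0.001, 1.203]
force: [-0.6, -0.9, -1.3]
grip_width: 0.0852
```

Run:
```python
from h import *
W=bot.grab_frame("wrist");save("w16.png",W["pixels"])
o=bot.observe();print(o["position"],o["tool_rot"],o["grip_width"],o["force"])
a=np.radians(-21.2);c=np.array([.5889,-.3128]);R=np.array([[np.cos(a),-np.sin(a)],[np.sin(a),np.cos(a)]])
hsv=cv2.cvtColor(W["pixels"],cv2.COLOR_BGR2HSV)
S=bot.grab_frame("scene");save("s16.png",S["pixels"],(100,150,240,290),4)
```

```text
[ 0.58990042 -0.30257519  0.2923894 ] [ 3.12898200e+00 -7.02667587e-04  1.20284549e+00] 0.08551891271818449 [ 0.21787585 -1.02575259 -0.17747851]
```

View pics/w16.png

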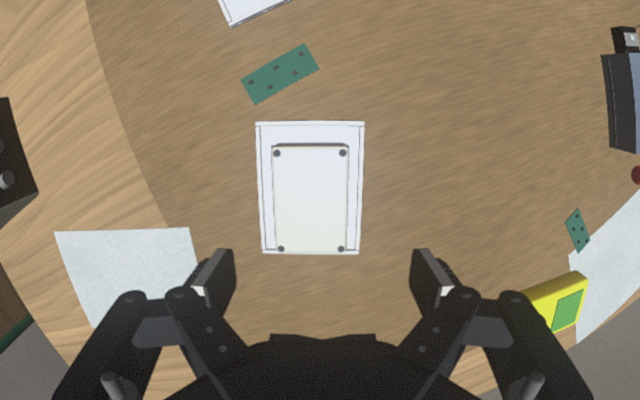

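View pics/s16.png

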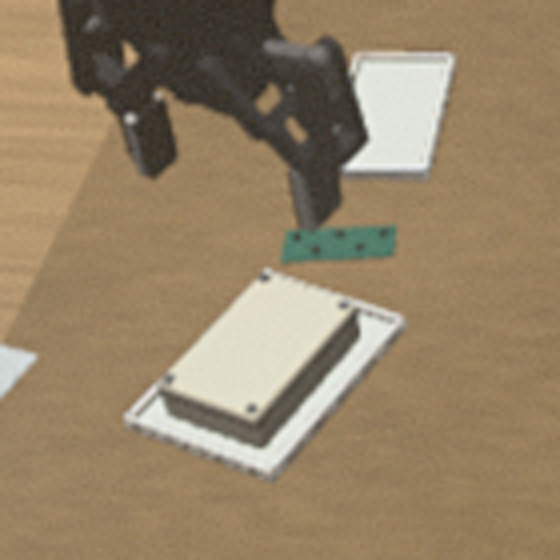

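Run:
```python
from h import *
W=bot.grab_frame("wrist")
P=[cast(W,*p,.030,True) for p in((277,153),(343,153),(281,248),(341,248))];print("case",np.mean(P,0))
P=[cast(W,*p,.009,True) for p in((255,123),(364,123),(262,253),(359,254))];print("tray",np.mean(P,0),np.round(P,4).tolist())
print(bot.observe()["position"])
```

```text
case [ 0.58879356 -0.3125422 ]
tray [ 0.58566978 -0.31282997] [[0.515, -0.3328], [0.5475, -0.2504], [0.6238, -0.3754], [0.6564, -0.2927]]
[ 0.58966274 -0.30279317  0.29117351]
```

Request:
{"fn": "step_arm", "kwargs": {
  "plan": [
    [[-0.2,1.5,0,0],[-0.6,4.5,0,0.02],[-1.1,8,0,0.04],[-1.6,11.5,0,0.07],[-2.1,15,0,0.1],[-2.6,18.5,0,0.12],[-3.1,22,0,0.15],[-3.7,25.5,0,0.17],[-4.3,29,0,0.2],[-4.9,32.5,0,0.22],[-5.5,36,0,0.237],[-5.8,38.5,0,0.237]]
  ]
}}

```text
clock: 22.73
position: [0.5306, 0.085, 0.2907]
tool_rot: [3.132, -0.002, 1.442]
force: [0.1, -0.0, 0.4]
grip_width: 0.0853
```

Request:
{"fn": "step_arm", "kwargs": {
  "plan": [
    [[0,1.5,0,0],[0,1.5,0,0],[0,1.5,0,0],[0,1.5,0,0]]
  ]
}}

```text
clock: 23.07
position: [0.5307, 0.0992, 0.2901]
tool_rot: [3.133, -0.001, 1.442]
force: [-0.1, -1.2, 0.7]
grip_width: 0.0854
```

Run:
```python
from h import *
W=bot.grab_frame("wrist");save("w17.png",W["pixels"],(240,90,400,240),4)
o=bot.observe();print(o["position"],o["tool_rot"],o["grip_width"],o["force"])
```

```text
[0.53074788 0.09885852 0.29017064] [ 3.13280764e+00 -1.00187819e-03  1.44122794e+00] 0.08555072979945172 [-0.02038155 -1.03883089 -0.86466884]
```

View pics/w17.png

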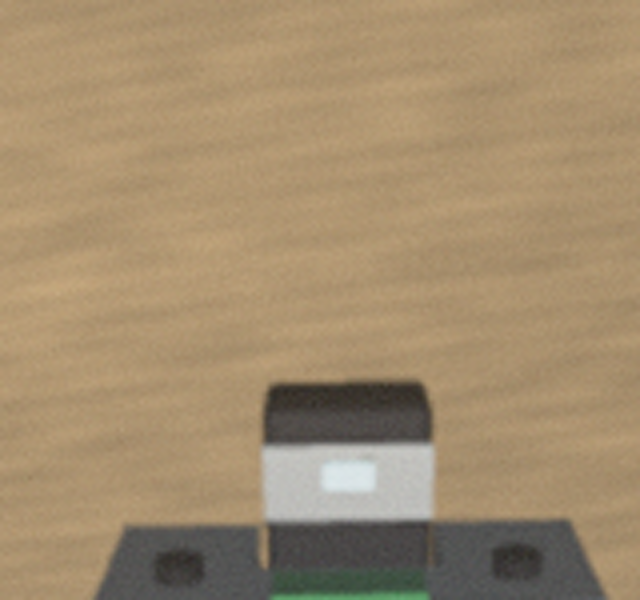

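Run:
```python
from h import *
W=bot.grab_frame("wrist");o=bot.observe();print(o["position"],o["tool_rot"])
save("w17b.png",W["pixels"],(240,170,400,320),4)
t=lambda x,y:(240+(x+.5)/4-.5,90+(y+.5)/4-.5)
for p,z in(((264,480),.022),((434,480),.022),((265,445),.022),((433,445),.022),((265,520),.022),((433,520),.022),((348,407),.022),((348,383),.0),((120,525),.0),((570,520),.0)):print(p,cast(W,*t(*p),z,True).round(4))
```

```text
[0.53078298 0.09879449 0.29026533] [ 3.13262507e+00 -1.12930088e-03  1.44094029e+00]
(264, 480) [0.5387 0.0842]
(434, 480) [0.5432 0.1183]
(265, 445) [0.5314 0.0855]
(433, 445) [0.5358 0.1189]
(265, 520) [0.5473 0.0831]
(433, 520) [0.5518 0.1172]
(348, 407) [0.5257 0.1029]
(348, 383) [0.5265 0.1032]
(120, 525) [0.5525 0.048 ]
(570, 520) [0.5646 0.149 ]
```

View pics/w17b.png

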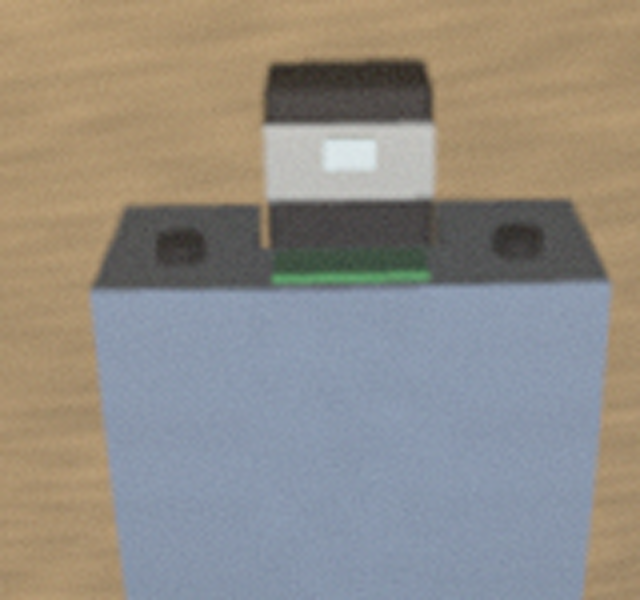

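Request:
{"fn": "step_arm", "kwargs": {
  "plan": [
    [[0.9,0.25,-1,0.008],[0.9,0.25,-4,0.008],[0.9,0.25,-7,0.008],[0.9,0.25,-9.5,0.008],[0.9,0.25,-10.8,0.008],[0.9,0.25,-11.2,0.008],[0.9,0.25,-11.2,0.008],[0.9,0.25,-11.2,0.008]]
  ]
}}

```text
clock: 23.83
position: [0.5402, 0.1012, 0.1793]
tool_rot: [3.132, -0.002, 1.449]
force: [0.0, 0.9, -0.3]
grip_width: 0.0854
```

Request:
{"fn": "step_arm", "kwargs": {
  "plan": [
    [[0,0,0,0],[0,0,0,0],[0,0,0,0],[0,0,0,0],[0,0,0,0],[0,0,0,0],[0,0,0,0],[0,0,0,0]]
  ],
  "jaw": 0.7,
  "force": 40
}}

```text
clock: 24.5
position: [0.5404, 0.1013, 0.1799]
tool_rot: [3.131, -0.002, 1.449]
force: [-1.4, -1.3, 11.0]
grip_width: 0.0331
```

Run:
```python
from h import *
W=bot.grab_frame("wrist");save("w18.png",W["pixels"],(180,130,460,340),2.5)
o=bot.observe();print(o["position"],o["tool_rot"],o["grip_width"],o["force"])
```

```text
[0.54038516 0.1013181  0.17992485] [ 3.13071782e+00 -1.50957436e-03  1.44857085e+00] 0.033144783795389425 [-1.01936086 -1.96453004 10.84461297]
```

View pics/w18.png

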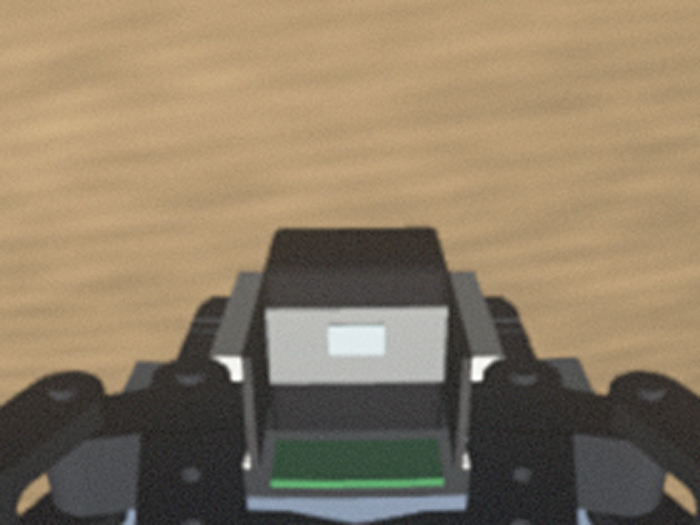

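Request:
{"fn": "step_arm", "kwargs": {
  "plan": [
    [[-0.4,0.05,0.03,0],[-1,0.12,0.03,0],[-1.7,0.21,0.03,0],[-2.5,0.31,0.03,0],[-3.3,0.41,0.03,0],[-4.1,0.5,0.03,0],[-4.9,0.6,0.03,0],[-5.6,0.69,0.03,0],[-6.2,0.76,0.03,0],[-6.6,0.81,0.03,0],[-6.6,0.81,0.03,0],[-6.6,0.81,0.03,0]]
  ]
}}

```text
clock: 25.55
position: [0.4745, 0.1095, 0.1803]
tool_rot: [3.13, -0.001, 1.449]
force: [0.7, -0.5, -0.7]
grip_width: 0.033
```

Run:
```python
from h import *
W=bot.grab_frame("wrist");save("w19.png",W["pixels"],(180,130,460,340),2.5)
o=bot.observe();print(o["position"],o["tool_rot"],o["grip_width"],o["force"])
T=bot.grab_frame("top");save("t19.png",T["pixels"],(230,110,350,230),5)
S=bot.grab_frame("scene");save("s19.png",S["pixels"],(290,120,430,290),4)
```

```text
[0.47465755 0.10945717 0.18025937] [ 3.13041766e+00 -1.59701601e-03  1.44852354e+00] 0.03302961057305855 [ 0.45506183  0.04005905 -0.63517823]
```

View pics/w19.png

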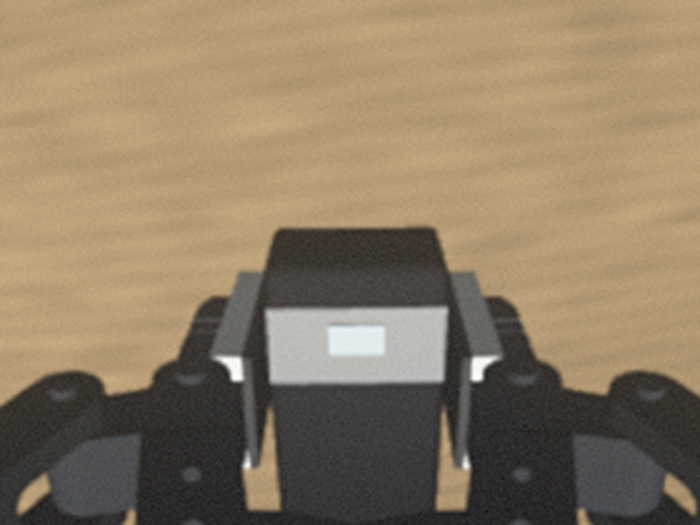

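View pics/s19.png

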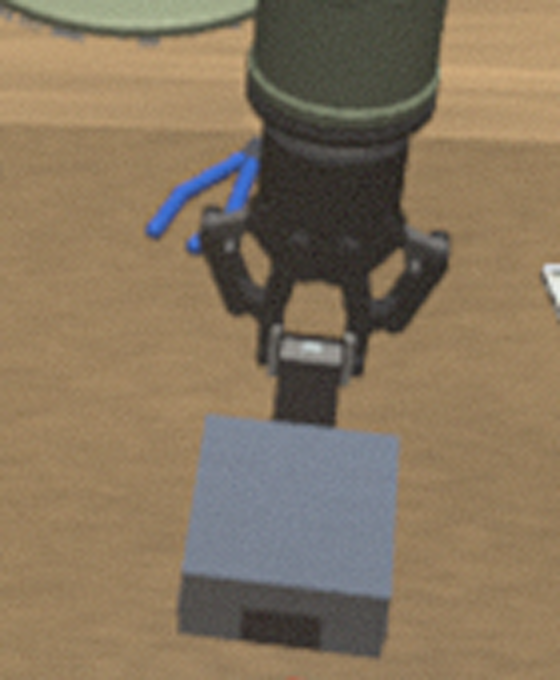

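Request:
{"fn": "step_arm", "kwargs": {
  "plan": [
    [[0,0,0,0],[0,0,0,0],[0,0,0,0],[0,0,0,0],[0.5,-0.06,0,0],[1.2,-0.15,0,0],[2,-0.25,0,0],[2.53,-0.31,0,0],[2.53,-0.31,0,0],[2.53,-0.31,0,0]]
  ],
  "jaw": 0.3
}}

```text
clock: 26.53
position: [0.5002, 0.1062, 0.1801]
tool_rot: [3.131, -0.002, 1.448]
force: [-0.4, 0.4, 0.3]
grip_width: 0.06
```

Request:
{"fn": "step_arm", "kwargs": {
  "plan": [
    [[0,0,0,0],[0,0,0,0],[0,0,0,0],[0,0,0,0],[0,0,0,0],[0,0,0,0],[0,0,0,0]]
  ],
  "jaw": 0.7
}}

```text
clock: 27.12
position: [0.5, 0.1062, 0.1802]
tool_rot: [3.131, -0.002, 1.448]
force: [-2.4, -1.7, 5.0]
grip_width: 0.0332
```

Run:
```python
from h import *
W=bot.grab_frame("wrist");save("w20.png",W["pixels"],(180,130,460,340),2.5)
o=bot.observe();print(o["position"],o["tool_rot"],o["grip_width"],o["force"])
S=bot.grab_frame("scene");save("s20.png",S["pixels"],(290,120,430,290),4)
```

```text
[0.49997948 0.10621585 0.18023524] [ 3.13068470e+00 -1.60906782e-03  1.44798443e+00] 0.03317967101987523 [-2.4276951  -0.46684789  6.02430868]
```

View pics/w20.png

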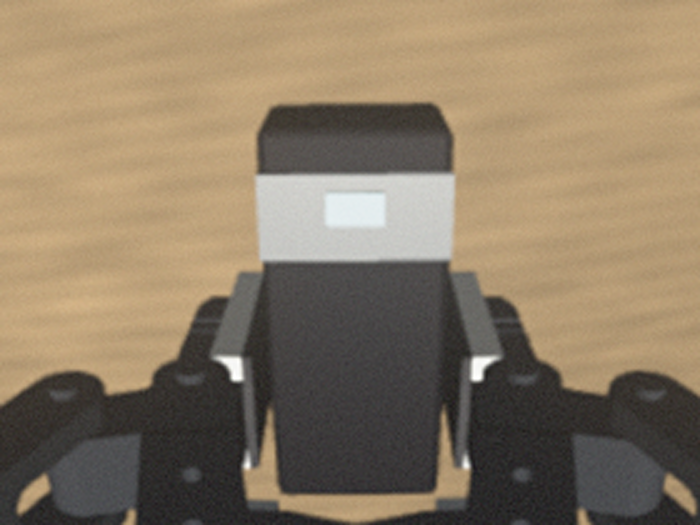

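View pics/s20.png

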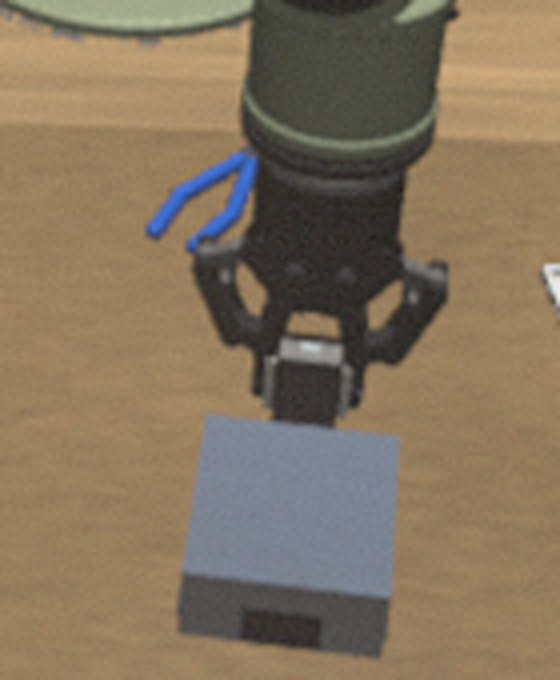

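Request:
{"fn": "step_arm", "kwargs": {
  "plan": [
    [[0,0,0.4,0],[0,0,1.2,0],[0,0,2.5,0],[0,0,4.5,0],[-0.2,-1,7,0],[-1,-3.5,9,0],[-2,-7,10,0],[-3,-10,10,0.05],[-4,-13,10,0.1],[-5,-15,10,0.16],[-5,-15,10,0.16]]
  ]
}}

```text
clock: 28.13
position: [0.4481, -0.0478, 0.2804]
tool_rot: [3.133, 0.001, 1.607]
force: [0.7, -1.4, -1.1]
grip_width: 0.0333
```

Run:
```python
from h import *
W=bot.grab_frame("wrist");save("w21.png",W["pixels"])
o=bot.observe();print(o["position"],o["tool_rot"],o["grip_width"],o["force"],o["qpos"])
```

```text
[ 0.44914786 -0.04584956  0.28064661] [ 3.13120357e+00 -5.17010427e-04  1.60503859e+00] 0.03292667330361857 [ 0.85098224  0.14141258 -1.10252309] [ 0.60650601  0.56953748 -0.82915615  2.12331248  0.65618756  0.71089878
  0.94448635]
```

View pics/w21.png

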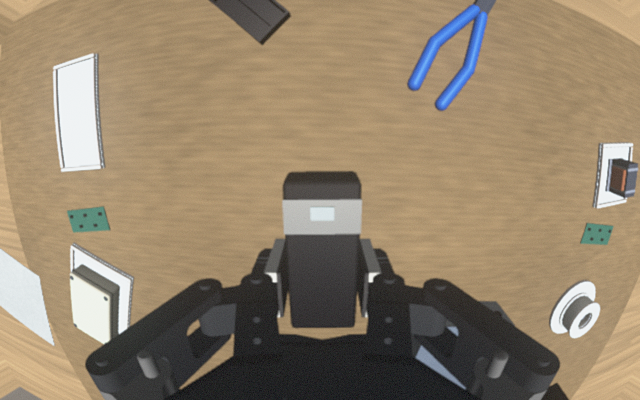

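Request:
{"fn": "step_arm", "kwargs": {
  "plan": [
    [[-0.2,-1.5,0,0],[-0.4,-4,0,0],[-0.6,-7,0,0],[-0.8,-10,0,0],[-1,-13,0,0],[-1.2,-16,0,0.01],[-1.4,-19,0,0.01],[-1.6,-22,0,0.01],[-1.9,-24,0,0.01],[-1.9,-25,0,0.01],[-1.9,-25,0,0.01],[-1.9,-25,0,0.01]]
  ]
}}

```text
clock: 29.18
position: [0.4307, -0.2948, 0.2809]
tool_rot: [3.131, -0.001, 1.615]
force: [0.0, 1.4, -1.4]
grip_width: 0.033
```

Run:
```python
from h import *
W=bot.grab_frame("wrist");W=bot.grab_frame("wrist");save("w22.png",W["pixels"])
o=bot.observe();print(o["position"],o["tool_rot"],o["grip_width"],o["force"],o["qpos"])
a=np.radians(2.5);c=np.array([.3748,-.295]);R=np.array([[np.cos(a),-np.sin(a)],[np.sin(a),np.cos(a)]])
for p in((-56,-31),(-56,31),(56,-31),(56,31)):
    X=c+R@np.array(p)/1000;print(p,proj(W,(*X,.009),True).round(0))
```

```text
[ 0.43076671 -0.29422657  0.28090615] [ 3.13085410e+00 -9.22003674e-04  1.61698668e+00] 0.03329428537182261 [ 0.5068181  -0.57822882 -1.21347138] [ 1.07349677  0.65815797 -0.8126989   1.94912958  0.65325564  0.80813353
  1.51268953]
(-56, -31) [284.  56.]
(-56, 31) [365.  56.]
(56, -31) [286. 196.]
(56, 31) [363. 196.]
```

View pics/w22.png

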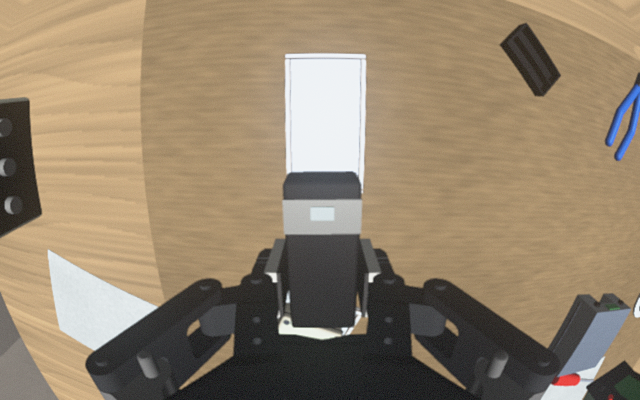

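Run:
```python
from h import *
W=bot.grab_frame("wrist");save("w22z.png",W["pixels"],(260,160,390,340),4)
o=bot.observe();print(o["position"])
z=o["position"][2]-.1802
for v in(172,185,193,199):print(v,cast(W,322,v,z+.022,True),cast(W,322,v,z,True))
for v in(325,327,329):print(v,cast(W,322,v,z+.022,True))
for u in(284,360):print(u,cast(W,u,215,z+.022,True))
```

```text
[ 0.43072145 -0.29433902  0.28087679]
172 [ 0.38634105 -0.29655152] [ 0.39107375 -0.2963325 ]
185 [ 0.39194823 -0.29629695] [ 0.3976556  -0.29603368]
193 [ 0.39545873 -0.29613762] [ 0.40177631 -0.29584666]
199 [ 0.39812576 -0.29601661] [ 0.40490693 -0.2957046 ]
325 [ 0.46693881 -0.29290083]
327 [ 0.46835695 -0.29283673]
329 [ 0.469791  -0.2927719]
284 [ 0.40619215 -0.31228147]
360 [ 0.40468891 -0.27908728]
```

View pics/w22z.png

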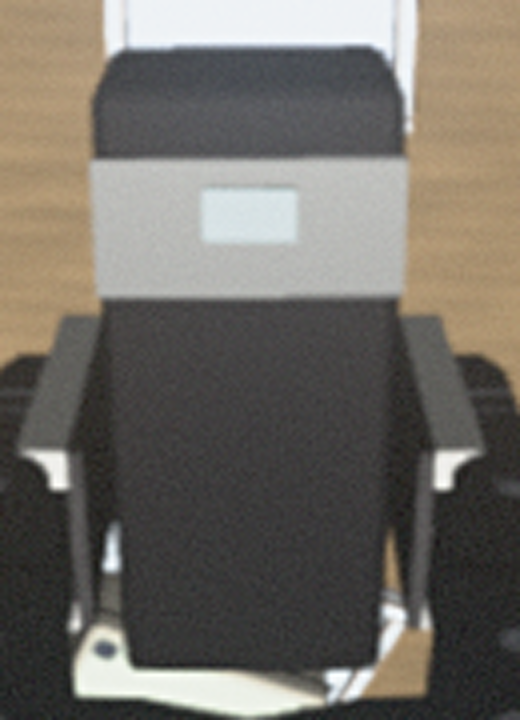

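Request:
{"fn": "step_arm", "kwargs": {
  "plan": [
    [[-0.7,-0.05,0,0],[-2,-0.06,0,0],[-3.5,-0.06,0,0],[-4.8,-0.06,0,0],[-5.5,-0.06,-1,0],[-5.5,-0.06,-3,0],[-5.5,-0.06,-5.5,0],[-5.5,-0.06,-7.5,0],[-5.5,-0.06,-8.5,0],[-5.5,-0.06,-8.7,0],[-5.5,-0.06,-8.7,0],[-5.5,-0.06,-8.7,0]]
  ]
}}

```text
clock: 30.33
position: [0.376, -0.2948, 0.1948]
tool_rot: [3.13, -0.0, 1.617]
force: [-0.1, 0.1, -1.0]
grip_width: 0.0331
```

Run:
```python
from h import *
W=bot.grab_frame("wrist");save("w23.png",W["pixels"],(180,80,460,320),2.5)
o=bot.observe();print(o["position"],o["tool_rot"],o["grip_width"],o["force"],o["qpos"])
S=bot.grab_frame("scene");save("s23.png",S["pixels"],(130,110,270,230),4)
```

```text
[ 0.37599564 -0.29500747  0.19487683] [3.12993742e+00 5.95637717e-05 1.61711249e+00] 0.03341718118093799 [ 0.21477459 -0.6125456  -0.16022427] [ 1.04819071  0.73788382 -0.67541928  2.09566095  0.84368488  0.58895801
  1.38319821]
```

View pics/w23.png

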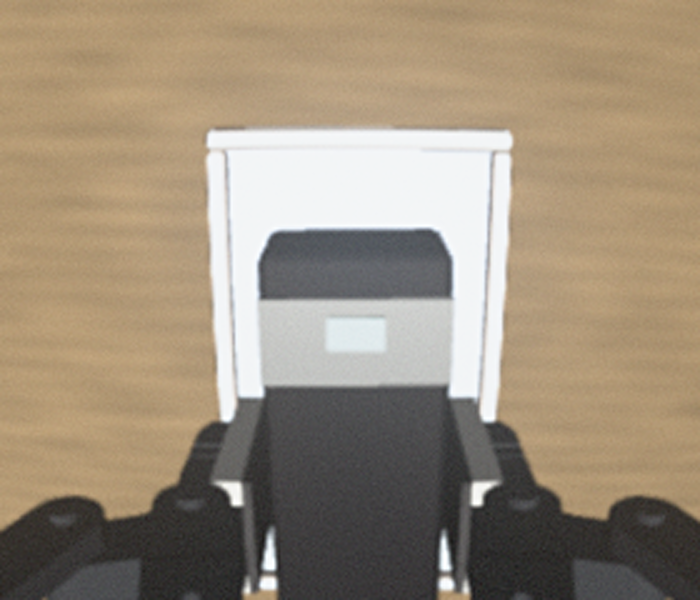

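View pics/s23.png

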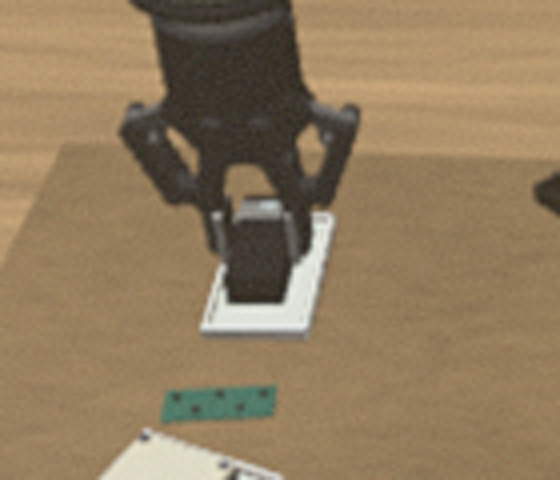

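Centred. Lower it the last 10 mm.

Request:
{"fn": "step_arm", "kwargs": {
  "plan": [
    [[0,0,-0.3,0],[0,0,-0.55,0],[0,0,-0.75,0],[0,0,-0.9,0],[0,0,-1,0],[0,0,-1.06,0],[0,0,-1.09,0],[0,0,-1.09,0],[0,0,-1.09,0]]
  ]
}}

```text
clock: 31.18
position: [0.3759, -0.295, 0.1842]
tool_rot: [3.13, 0.0, 1.617]
force: [-2.8, 0.7, 11.0]
grip_width: 0.0329
```

Request:
{"fn": "step_arm", "kwargs": {
  "plan": [
    [[0,0,0.01,0],[0,0,0.01,0],[0,0,0.01,0],[0,0,0.01,0],[0,0,0.01,0],[0,0,0.01,0]]
  ],
  "jaw": 0.2
}}

```text
clock: 31.68
position: [0.3759, -0.295, 0.1843]
tool_rot: [3.13, 0.0, 1.617]
force: [-0.2, -0.1, -0.2]
grip_width: 0.0684
```

Request:
{"fn": "step_arm", "kwargs": {
  "plan": [
    [[0,0,1,0],[0,0,3,0],[0,0,6,0],[0,0,9,0],[2,2,12,0],[4,4,14,0],[5,5,14,0],[5,5,14,0],[5,5,14,0]]
  ]
}}

```text
clock: 32.43
position: [0.426, -0.2445, 0.3249]
tool_rot: [3.13, 0.001, 1.619]
force: [0.7, 0.8, -0.3]
grip_width: 0.0683
```

Run:
```python
from h import *
W=bot.grab_frame("wrist");save("w24.png",W["pixels"])
o=bot.observe();print(o["position"],o["clock"],o["grip_width"],o["force"])
T=bot.grab_frame("top");cv2.imwrite("pics/t24.png",cv2.resize(T["pixels"][130:290,160:490],None,fx=2.4,fy=2.4,interpolation=2))
S=bot.grab_frame("scene");save("s24.png",S["pixels"],(120,150,500,280),2.1)
```

```text
[ 0.42550414 -0.24508598  0.32439959] 32.4833 0.06832698200332304 [-0.43307725 -0.58670334 -0.14023616]
```

View pics/w24.png

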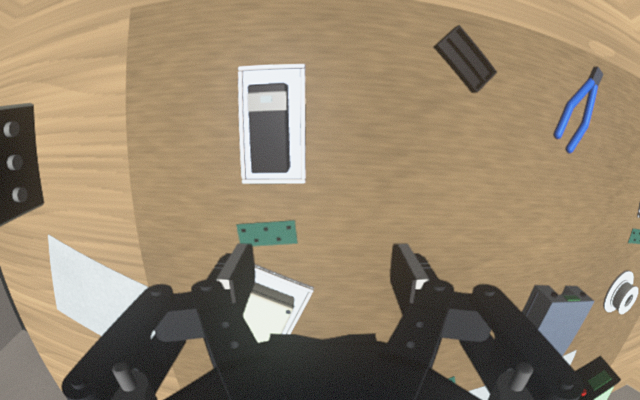

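View pics/t24.png

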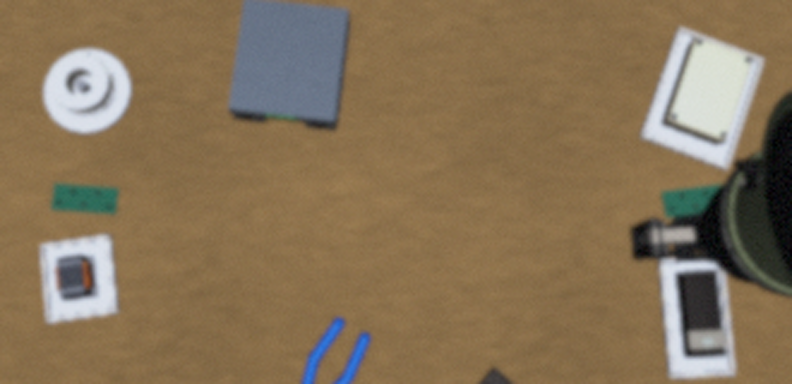

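View pics/s24.png

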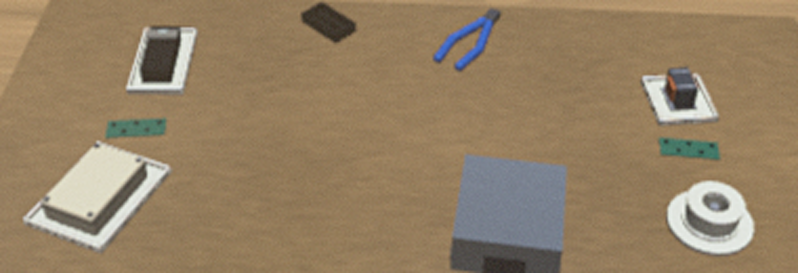

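The three views show all four items in their places: the pack at (268,127) in the wrist view, and the case, spool and transformer flat in the scene view. The arm is clear, so I'm handing in.

Run:
```python
from workcell import bot
print(bot.job_done())
```

```text
the job is handed in; nothing more can be done
None
```

I cleared the pile in the required order and handed the job in at about 32.5 s. The transformer is in the small tray, the spool over the stand's post and the case in the wide tray. I drew the pack 66 mm out of the checker, gripped it again at its middle and laid it in the long tray.

**Last checks:** The final wrist, top and scene pictures showed all four things lying flat in their places and released. The arm was clear of them and the tool force was near zero.
- **Case:** its centre measured within about 3 mm of the tray's centre. Part of that gap is calibration, since two estimates of the tray's position differed by a similar amount.
- **Spool, transformer and pack:** I measured the target spots and set each down there, but after release I judged them only by eye. The spool had the post visible through its hole.

**Disagreements:**
- Two early estimates of the transformer's position differed by about 3 mm, so I measured it again close up before gripping.
- The gripper read 1 to 3 mm less than the true size of each thing it held.
- No check failed. The job gives no verdict at hand-in, so I have no result from it.

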